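# Push a stranded sample carrier round the bend to the barcode reader

### The job

The sample track has stopped and the carrier with the red-capped tube is stranded part-way along its lane. With a fingertip against the carrier's round base, push it gently along the lane and round the bend until it rests against the orange stop in front of the barcode reader, then take the hand away. It must stay standing on the belt all the way, never pinched, lifted or tipped; do not touch its tube, do not push anything hard, and leave the other carriers and everything else on the bench where they are.

Things in the scene. Friction and masses are not known exactly. Their poses are not given: they have to be found in the camera images.
- track: Track module fixed to the bench: an L-shaped lane, dark flat belt (not running) between two steel rails. Origin on the bench below the bend's centre of curvature, z up. The belt's surface is 45 mm above the bench; the lane is 52 mm wide between rails 4 mm thick that rise 10 mm above the belt. Motor and white terminal box (x -18 to 42, y 18 to 92 mm) on the inner side are under 45 mm high.
- lane_start (a point): Start of the straight entry lane, on the belt's surface in the middle of the lane: x = -85, y = 300 mm in the track's frame. From here the centre line runs towards -y of the track at x = -85 mm to y = 0, where the bend begins. Two black sensors 58 mm high stand just outside this lane at y = 20 and y = 235 mm.
- bend (a point): Middle of the bend, on the belt's surface, on the centre line. The bend's centre line is a quarter circle of radius 85 mm about the track's origin, from (-85, 0) to (0, -85) mm in the track's frame; from there the reading lane runs straight towards +x of the track, centre line y = -85 mm, to x = 200 mm. Axes as the track's.
- station (a point): Where a carrier's centre lies when it rests against the stop: on the belt, mid-lane, x = 90, y = -85 mm in the track's frame, axes as the track's (+x: travel). The orange stop blade, 5 mm thick, 25 mm high, crosses the lane with its face 23.5 mm beyond this point; its cushion yields up to 5 mm (1 N per mm) and springs back, then it is rigid. The dark block on its inner end is 56 mm high (62 with a brass button).
- reader (a point): Top centre of the white barcode reader, 46 x 50 mm, 96 mm above the bench, fixed beside the reading lane on its outer side: x = 90, y = -163 mm in the track's frame. Its red window looks across the lane.
- red: The stranded carrier: loose light-grey puck with a blue band, upright on the entry lane (y 45 to 125 mm in the track's frame). Origin: centre of its underside, z up; yaw means nothing. Its base is a cylinder 47 mm across, 26 mm high (16 mm proud of the rails, 5 mm of play in the lane); a collar 28 mm across reaches 36 mm, the cap 65 mm. About 70 g (50 to 100). It stops when no longer pushed.
- red_tube: The small glass tube with a red cap (17 mm across, 12 mm high) that stands in the red carrier and is fixed to it; same origin and axes as the carrier; it spans 36 to 65 mm above the belt. Not to be touched.
- blue: An equal carrier with a blue-capped tube, already read, standing loose on the belt about 50 mm beyond the stop. Origin: centre of its underside. To be left alone.
- green: An equal carrier with a green-capped tube, waiting loose on the belt near the start of the entry lane (y about 265 to 275 mm in the track's frame), behind the red one. Origin: centre of its underside. To be left alone.
- reagent: Amber bottle with a blue cap, 70 mm across, 150 mm high, loose on the bench beyond the entry lane. Origin: centre of its underside. Bystander.
- flask: Glass conical flask, 72 mm across, 108 mm high, loose on the bench. Origin: centre of its underside. Bystander.
- beaker: Glass beaker, 68 mm across, 85 mm high, loose on the bench. Origin: centre of its underside. Bystander.
- timer: White lab timer lying flat, 62 x 62 x 18 mm, loose on the bench. Origin: centre of its underside. Bystander.
- pen: White marker pen with a black cap, lying loose on the bench in the hollow of the L, 120 mm long, 14 mm thick. Origin: under its middle; x along the pen. Bystander.
Mind the look-alikes: they are no part of the job. Leave any purple or yellow look-alike of the red alone.

How it is judged:
By the outcome, as a careful person would: the job done as asked, in the order asked, and still so for the second after the job is handed in, with the robot touching nothing.
It also fails if it takes over 48 s, if anything falls off the work surface, if the arm or the gripper's body presses on something with over 40 N, if the wrist force passes 120 N, or if a joint passes its speed limit or range.

### The arm

A 6-joint arm with a two-finger parallel gripper is mounted at the origin on the work surface. World frame = base frame: x ahead of the robot, y to its left, z up, the work surface at z = 0. Lengths are in m, angles in rad, forces in N, time in s.
With the tool pointing down it reaches from about 0.3 to 0.825 m from the base axis. Payload 5.4 kg.
Tool frame: the origin (TCP) lies between the finger pads; the fingertips stand 17 mm ahead of it and the grasp point (between the pads) lies 2 mm behind it (finger_overhang is the y of the fingertips in the tool frame, in m); y points along the fingers, x is the direction in which the jaws open and shut, and the axes are right-handed (so a half turn about y gives the same grasp; the last joint's range is limited). The gripper opens to 92 mm and grips with 3 to 60 N. Pads are 20 mm wide; open, the fingers measure 128 mm over their backs; the gripper's body (75 mm by 189 mm) begins 69 mm behind the grasp point.
Start: joints at [1.033, 0.158, 1.597, -0, 1.386, -0.21], TCP at [0.185, 0.544, 0.232] pointing down, gripper open.
Joint ranges: [-2.91, 2.91], [-0.94, 2.29], [0.18, 2.7], [-1.29, 4.43], [0.17, 2.64], [-3, 3]. Speed limits (rad/s): [2.57, 2.57, 3.14, 3.14, 3.14, 3.14].

### API

Orientations are given as a unit quaternion [x, y, z, w].
In Python, from rig import state, camera, hand_in, masks_of, finger_overhang gives the robot as it stands.
- The arm moves only by the tool arm_command, never from a script. Its argument "targets" is a list of rows, each an object of numbers: "tx", "ty", "tz": the shift along the tool's x, y, z in units of 25 mm (1.0 is 25 mm); "roll": the turn about the tool's y in units of 5 degrees (1.0 is 5 degrees); "claw": the finger opening in mm, from 0 to 91.9. A call has 1 to 20 rows; each row shifts and turns the pose as measured when the row begins, along the tool's axes as they then stand; what a row does not reach is not made up. A row lasts 1/12 s, in which the tool goes at most 41.7 mm and 7.16 degrees, less where a joint would pass 70% of its speed; a pose out of reach is approached as far as the arm can. A call is refused whole if a number of a shift passes 1 or a number of a turn 1, either way. A call with a gripper value outside its range is refused whole. The fingers move at their own pace and stop on an object; "newtons" is the grip in N (left out, the last holds). Time passes only in rows, so rows that do not move let the fingers close. It gives the time, the measured TCP pose, the force and the opening at its end, in the units of the state.
- state(): the state, without advancing time (a new reading comes with each control period).
- camera(name): name is "side" or "top"; returns a dict with "frame" (480x640x3 uint8, red, green, blue), "vertical_fov" (degrees; the focal length in pixels is half the picture's height over the tangent of half this angle, whatever the lens; pixels are square), "cx", "cy" (the principal point, pixels), "eye" and "orientation" of the camera in the world. Camera axes: x right, y up, looking along -z (the intrinsics and any distortion apply to the point x, -y, -z); pixel columns grow to the right and rows downward; lengths in m; the calibration is good to about 2 mm. A picture is of the moment at which its call begins. There is no depth.
- hand_in(): hands the job in, once; it reports no verdict.
Trained networks look in the newest picture that a camera, given by its name, has taken for a name from the list of things; names that differ only in an ending like _2 or _b are one class to them, and where a whole thing is asked for, a point or a joint stands for the part that bears it (a point fixed in the world has none). Each returns a list of dicts, best first, with "score" (0 to 1); they miss things now and then, are a little off and sometimes report something else, mostly with a low value. They report only what shows in the picture. A call takes as long as a camera call. They do not tell look-alikes from the thing itself.
- masks_of(camera, thing): "mask" (480x640 bool, what is visible of it) and "bbox" ([left, top, right, bottom] in pixels, round what is visible of it).
The state is a dict: "time_s": time; "qpos": joint angles; "joint_vel": joint speeds; "effort": joint torques, N m; "position": TCP position; "eef_rot": TCP orientation; "wrist_force": force on the tool from outside, world axes, zero at the start; "torque": the same for the moment, N m; "opening": opening from 0.0 (shut) to 1.0 (fully open).
Only numpy, scipy, OpenCV 4.12 (cv2) and the standard library are available. Lean on these libraries where they do the work, as an engineer would, in place of code of your own. Each camera call takes 0.05 s, during which the arm holds its last target.

## Working session

There is one attempt and no reset: what is moved stays moved. The work goes in short steps, Python scripts to look and compute and a tool call to move; the robot and the scene stay as the last step left them, time stands still between calls to the robot, and variables do not carry over. Pictures are saved under pics/ and viewed, and the job is handed in when it is done.

Besides the shell and the picture viewer there is one more tool, called after "Request:" as name(argument=value, ...) on one line, values as JSON. arm_command: Moves the arm, as the interface text tells. Its arguments: {"type":"object","properties":{"targets":{"type":"array","items":{"type":"object","properties":{"tx":{"type":"number"},"ty":{"type":"number"},"tz":{"type":"number"},"roll":{"type":"number"},"claw":{"type":"number"}}}},"newtons":{"type":"number"}},"required":["targets"]}

```bash
mkdir -p pics; ls; python3 - <<'E'
from rig import state, camera, finger_overhang
import cv2
print(state(), finger_overhang)
for n in ("side","top"):
    c=camera(n); cv2.imwrite(f"pics/{n}0.png",c["frame"][:,:,::-1])
    print({k:v for k,v in c.items() if k!="frame"})
E
```

```text
pics
{'time_s': 0.0, 'qpos': array([ 1.03291566e+00,  1.59060224e-01,  1.59822145e+00, -1.13582490e-05,
        1.38618687e+00, -2.10107969e-01]), 'joint_vel': array([ 0.00025731, -0.0004314 , -0.00014481,  0.00067082, -0.00142325,
        0.0016785 ]), 'effort': array([ 1.07701475e-03, -3.85561931e+01, -3.22111666e+01,  7.03162118e-02,
        3.76405288e-02, -1.21661483e-04]), 'position': array([0.18483054, 0.54385928, 0.23061801]), 'eef_rot': array([ 0.57514534,  0.41111759, -0.41233021, -0.57460766]), 'wrist_force': array([ 0.50820344, -0.46452847, -0.7434781 ]), 'torque': array([-0.05869659, -0.00713251, -0.03224567]), 'opening': 1.0014524915640164} 0.017
{'vertical_fov': 56.96798431551546, 'cx': 323.1567021993999, 'cy': 241.02241397970917, 'eye': array([0.41433565, 0.68671395, 0.53240578]), 'orientation': array([-0.03679592,  0.48206743,  0.8722531 , -0.07369933])}
{'vertical_fov': 53.77839537885308, 'cx': 320.9391715017672, 'cy': 249.02357470444437, 'eye': array([ 0.41272014, -0.03115269,  1.22935143]), 'orientation': array([ 0.03927862, -0.04007985, -0.69612701,  0.715722  ])}
```

View pics/side0.png

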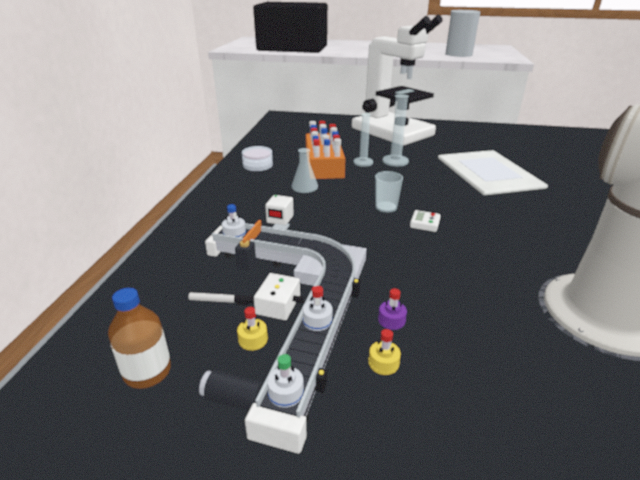

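View pics/top0.png

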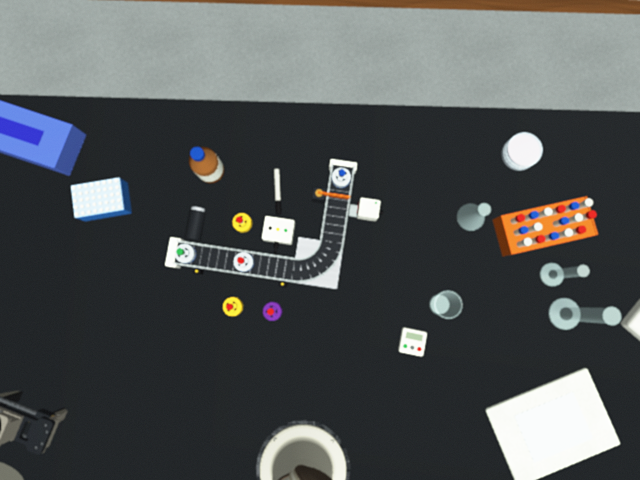

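```bash
cat > h.py <<'E'
import numpy as np, cv2
from scipy.spatial.transform import Rotation as R
from rig import *
def fo(c): return 240/np.tan(np.radians(c["vertical_fov"]/2))
def proj(c,P):
    p=(np.atleast_2d(P)-c["eye"])@R.from_quat(c["orientation"]).as_matrix()
    f=fo(c); return np.c_[c["cx"]+f*p[:,0]/-p[:,2], c["cy"]-f*p[:,1]/-p[:,2]]
def ray(c,uv,z):
    uv=np.atleast_2d(uv).astype(float); f=fo(c)
    d=np.c_[(uv[:,0]-c["cx"])/f,-(uv[:,1]-c["cy"])/f,-np.ones(len(uv))]@R.from_quat(c["orientation"]).as_matrix().T
    return c["eye"]+d*((z-c["eye"][2])/d[:,2])[:,None]
E
python3 - <<'E'
from h import *
for n in ("top","side"):
    c=camera(n)
    for t in ["red","red_tube","green","blue","reader","track","reagent","pen","station"]:
        try:
            for m in masks_of(n,t)[:4]:
                ys,xs=np.nonzero(m["mask"]); print(n,t,round(m["score"],2),m["bbox"],xs.mean().round(1),ys.mean().round(1))
        except Exception as e: print(t,e)
    f=c["frame"][:,:,::-1]
    if n=="top": cr=f[140:330,150:400]; cv2.imwrite("pics/topc.png",cv2.resize(cr,None,fx=3.1,fy=3.1,interpolation=cv2.INTER_CUBIC))
    else: cr=f[190:450,180:430]; cv2.imwrite("pics/sidec.png",cv2.resize(cr,None,fx=2.3,fy=2.3,interpolation=cv2.INTER_CUBIC))
E
```

```text
top red 0.76 [232.8, 253.9, 254.7, 273.6] 243.0 262.2
top red 0.63 [230.2, 213.2, 250.2, 234.2] 241.5 222.8
top red 0.56 [221.1, 295.9, 244.9, 313.7] 232.1 306.4
top red 0.56 [263.0, 303.6, 278.0, 320.5] 271.7 311.4
top red_tube 0.57 [223.3, 305.1, 233.1, 312.4] 228.8 306.9
top red_tube 0.4 [237.4, 258.4, 242.6, 266.0] 240.2 260.6
top green 0.73 [175.5, 242.4, 192.6, 267.6] 184.4 253.7
top blue 0.52 [329.7, 169.9, 349.4, 189.7] 340.5 177.7
top blue 0.3 [237.1, 257.0, 242.1, 265.7] 240.1 260.1
top reader 0.71 [165.8, 161.4, 380.9, 293.4] 286.1 241.3
top reader 0.31 [459.4, 204.8, 487.7, 230.9] 472.0 216.1
top track 0.96 [164.0, 159.4, 381.7, 290.0] 287.0 240.7
top pen 0.54 [273.6, 170.1, 278.5, 216.4] 276.8 193.0
top station 0.84 [163.4, 157.0, 381.8, 292.4] 286.4 240.9
side red 0.92 [237.7, 309.7, 266.2, 352.8] 252.4 331.5
side red 0.75 [306.5, 285.5, 333.0, 331.2] 317.3 311.4
side red 0.61 [368.4, 329.4, 398.9, 374.5] 384.5 355.1
side red 0.56 [379.5, 289.5, 406.3, 335.1] 392.6 312.1
side red_tube 0.74 [381.2, 330.0, 393.3, 352.6] 386.3 338.6
side red_tube 0.59 [308.0, 287.8, 322.5, 305.9] 317.3 295.7
side red_tube 0.57 [389.3, 284.7, 401.3, 310.8] 394.3 297.0
side red_tube 0.56 [246.9, 308.1, 257.1, 327.4] 250.6 316.2
side green 0.89 [267.7, 355.4, 302.6, 405.5] 285.1 384.0
side green 0.72 [305.2, 286.4, 331.7, 332.6] 317.3 311.3
side blue 0.74 [222.1, 205.6, 246.1, 238.7] 233.6 224.5
side reader 0.78 [197.6, 194.6, 364.3, 454.0] 286.8 318.3
side reader 0.63 [373.4, 170.7, 405.5, 214.1] 388.0 190.8
side track 0.8 [201.2, 197.5, 362.7, 452.4] 286.7 318.5
side reagent 0.74 [109.6, 291.9, 172.2, 387.3] 137.9 341.8
side pen 0.74 [186.5, 296.9, 255.7, 305.0] 225.1 298.4
side pen 0.45 [223.0, 200.7, 246.3, 237.3] 233.4 224.2
side pen 0.17 [200.7, 197.3, 368.6, 454.2] 286.6 318.0
side station 0.59 [201.9, 197.4, 364.3, 454.6] 286.6 318.4
```

View pics/topc.png

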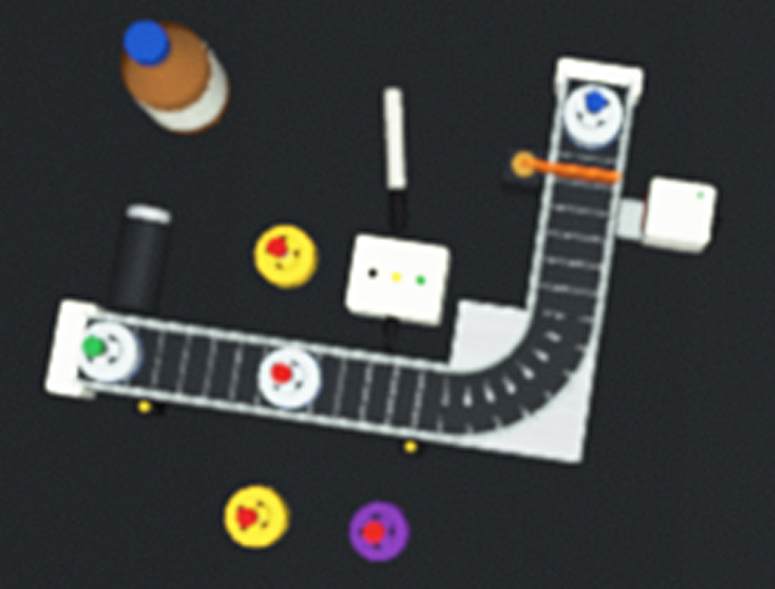

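View pics/sidec.png

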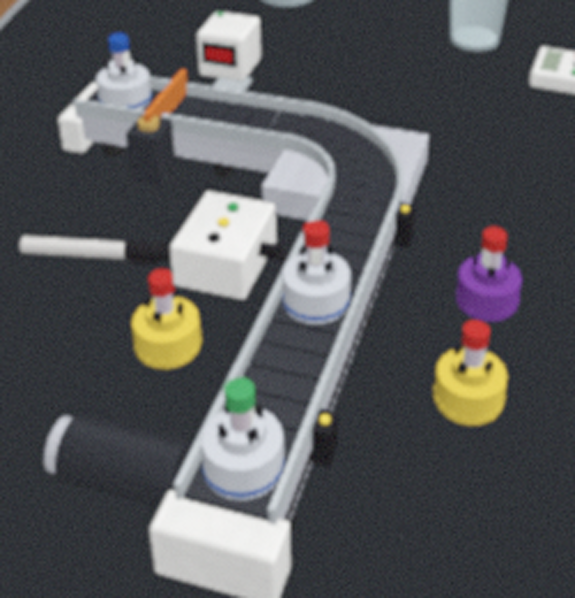

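```bash
cat > fit.py <<'E'
from h import *
from scipy.optimize import least_squares
T,S=camera("top"),camera("side")
def t(x,y):return np.array([150+x/3.1,140+y/3.1])
def s(x,y):return np.array([180+x/2.3,190+y/2.3])
obs=[("T",t(145,406),(None,.235,.058)),("T",t(410,446),(None,.020,.058)),("S",s(325,418),(None,.235,.058)),("S",s(405,208),(None,.020,.058)),
("T",t(682,212),(.09,-.163,.096)),("S",s(231,25),(.09,-.163,.096)),("T",t(400,275),(.012,.055,.045)),("S",s(225,228),(.012,.055,.045))]
def tw(p,P):
    P=np.atleast_2d(P); c,s_=np.cos(p[2]),np.sin(p[2])
    return np.c_[p[0]+c*P[:,0]-s_*P[:,1],p[1]+s_*P[:,0]+c*P[:,1],P[:,2]]
def res(p):
    r=[]
    for k,uv,P in obs:
        P=(p[3] if P[0] is None else P[0],)+P[1:]
        r.append(proj(T if k=="T" else S,tw(p,P))[0]-uv)
    return np.concatenate(r)
q=least_squares(res,[.55,0,0,-.12],loss="soft_l1")
if __name__=="__main__":
    print(q.x,res(q.x).reshape(-1,2).round(1))
    p=q.x[:3]
    def line(y_off):
        r=.085+y_off; a=np.linspace(np.pi,1.5*np.pi,30)
        return np.r_[np.c_[[-r]*20,np.linspace(.3,0,20)],np.c_[r*np.cos(a),r*np.sin(a)],np.c_[np.linspace(0,.2,20),[-r]*20]]
    for c,n in((T,"top"),(S,"side")):
        x0,y0,x1,y1,k=(150,140,400,330,3.1) if n=="top" else (180,190,430,450,2.3)
        im=cv2.resize(np.ascontiguousarray(c["frame"][y0:y1,x0:x1,::-1]),None,fx=k,fy=k,interpolation=cv2.INTER_CUBIC)
        def dr(P3,col):
            uv=(proj(c,tw(p,P3))+.5-[x0,y0])*k
            cv2.polylines(im,[uv.astype(int).reshape(-1,1,2)],False,col,1)
        for o in(-.026,.026):
            L=line(o); dr(np.c_[L,np.full(len(L),.055)],(0,255,0))
        dr([(.1135,-.059,.07),(.1135,-.111,.07),(.1185,-.111,.07),(.1185,-.059,.07),(.1135,-.059,.07)],(255,0,255))
        dr([(-.018,.018,.045),(.042,.018,.045),(.042,.092,.045),(-.018,.092,.045),(-.018,.018,.045)],(0,0,255))
        dr([(.067,-.138,.096),(.113,-.138,.096),(.113,-.188,.096),(.067,-.188,.096),(.067,-.138,.096)],(0,0,255))
        cv2.imwrite(f"pics/ov_{n}.png",im)
E
python3 fit.py
```

```text
[ 0.57506104  0.02650932 -0.12478935 -0.12298818] [[ 0.1 -0.3]
 [ 0.3  0. ]
 [-0.1  0.2]
 [ 0.3  0.2]
 [-0.4 -0.3]
 [-0.1 -0.8]
 [-1.1  0.4]
 [ 0.2 -4.8]]
```

View pics/ov_top.png

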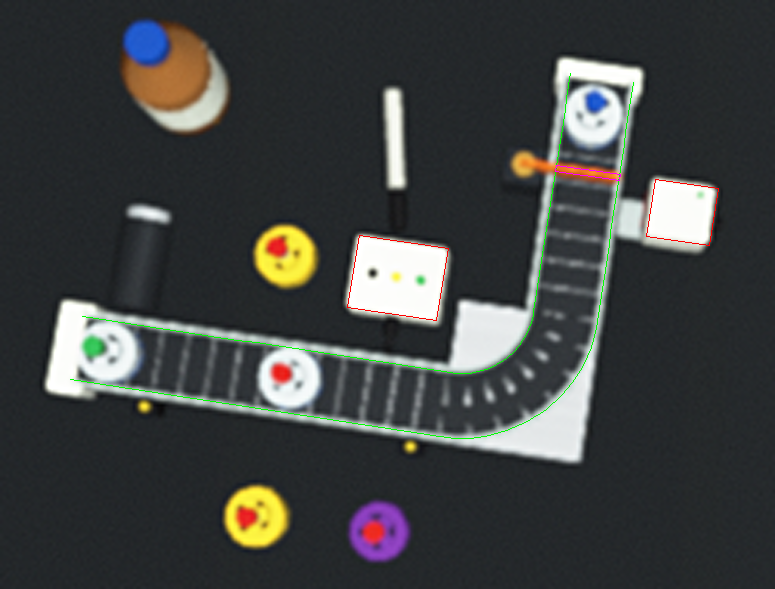

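View pics/ov_side.png

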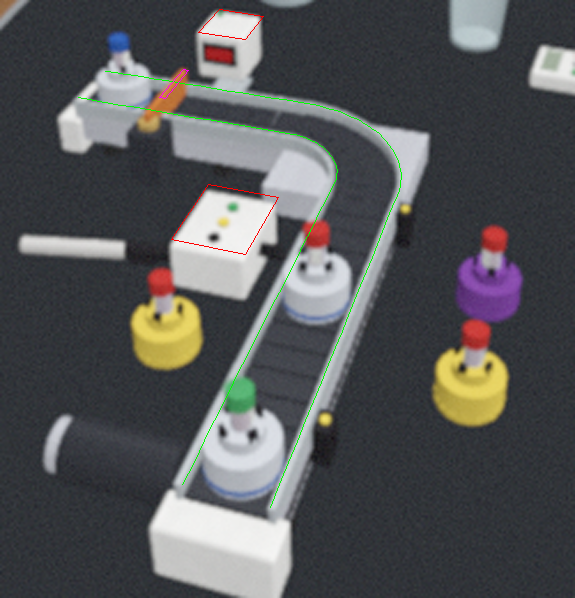

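```bash
cat > loc.py <<'E'
from h import *
import sys
P0=np.array([0.57506104,0.02650932,-0.12478935])
def w2t(P):
    d=np.atleast_2d(P)[:,:2]-P0[:2];c,s=np.cos(P0[2]),np.sin(P0[2]);return np.c_[c*d[:,0]+s*d[:,1],-s*d[:,0]+c*d[:,1]]
def t2w(P):
    P=np.atleast_2d(P);c,s=np.cos(P0[2]),np.sin(P0[2]);return np.c_[P0[0]+c*P[:,0]-s*P[:,1],P0[1]+s*P[:,0]+c*P[:,1]]
def tool():
    s=state();M=R.from_quat(s["eef_rot"]).as_matrix()
    ang=np.degrees(np.arctan2(M[1],M[0]))-np.degrees(P0[2])
    print("t",round(s["time_s"],2),"tcp trk mm",(w2t(s["position"])[0]*1000).round(1),"z",(s["position"][2]*1000).round(1),"x-axis hdg(trk)",ang[0].round(1),"z-axis hdg",ang[2].round(1),"ydown",M[:,1].round(3),"F",s["wrist_force"].round(2),"q",s["qpos"].round(2),"op",round(s["opening"],3))
    return s,M
E
python3 - <<'E'
from loc import *
tool()
T=camera("top");S=camera("side")
def capc(c,lo,hi,near):
    hsv=cv2.cvtColor(c["frame"],cv2.COLOR_RGB2HSV);h=hsv[...,0]
    m=((h<lo)|(h>hi))&(hsv[...,1]>130)&(hsv[...,2]>90);ys,xs=np.nonzero(m);k=np.hypot(xs-near[0],ys-near[1])<9
    return xs[k].mean(),ys[k].mean(),k.sum()
a=capc(T,8,172,(240,260));b=capc(S,8,172,(317,294));print(a,b)
print("red cap",w2t(ray(T,a[:2],.045+.062))*1000,w2t(ray(S,b[:2],.045+.059))*1000)
# puck top disc: bright low-sat pixels
for c,near in((T,(242,262)),(T,(184,254)),(T,(340,177))):
    for z in(.071,):
        hsv=cv2.cvtColor(c["frame"],cv2.COLOR_RGB2HSV)
        m=((hsv[...,2]>170)).astype(np.uint8);yy,xx=np.mgrid[:480,:640]
        m[np.hypot(xx-near[0],yy-near[1])>12]=0
        ys,xs=np.nonzero(m);print(xs.mean(),ys.mean(),len(xs),w2t(ray(c,(xs.mean(),ys.mean()),z))*1000)
for n,uv,z in(("reagent cap",(197,154),.15),("timer",(413,342),.018)):print(n,w2t(ray(T,uv,z))*1000,ray(T,uv,z))
print("side reagent cap",w2t(ray(S,(126,298),.147))*1000)
for y in(.12,):print(t2w([-.085,y]))
print(t2w([.056,-.085]))
E
```

```text
t 1.2 tcp trk mm [-451.3  465.3] z 231.6 x-axis hdg(trk) 78.4 z-axis hdg 168.4 ydown [ 0.  0. -1.] F [-0.55  0.8  -0.38] q [ 1.03  0.16  1.6   0.    1.39 -0.21] op 1.001
(np.float64(240.40740740740742), np.float64(259.9259259259259), np.int64(27)) (np.float64(317.29245283018867), np.float64(291.0943396226415), np.int64(106))
red cap [[-83.32302878 124.21488317]] [[-82.77166288 123.20130208]]
242.8662613981763 261.5045592705167 329 [[-83.97494228 124.05617029]]
183.19827586206895 253.74137931034483 348 [[-87.39320452 272.22395667]]
340.24148606811144 176.61919504643961 323 [[163.51833748 -80.76487198]]
reagent cap [[144.3561573  259.68293113]] [[0.75061629 0.26620554 0.15      ]]
timer [[-216.28177959 -325.1144145 ]] [[ 0.31999549 -0.26915731  0.018     ]]
side reagent cap [[144.025222   264.72293955]]
[[0.50565789 0.15615578]]
[[ 0.62004599 -0.06479979]]
```

The target is the light-grey puck on the lane, red cap at top pixel (240,260), or side (317,291). The look-alikes are the yellow pucks at (232,306) and (241,222) and the purple one at (272,311), all off the lane. The close crop confirms the choice: grey puck, blue band, between the rails. The track fit overlays well in both views. First I'll move over the gap behind the puck with the fingers shut.

Request:
arm_command(targets=[{"tx":-0.47,"tz":-0.97,"claw":0},{"tx":-0.47,"tz":-0.97,"claw":0},{"tx":-0.47,"tz":-0.97,"claw":0},{"tx":-0.47,"tz":-0.97,"claw":0},{"tx":-0.47,"tz":-0.97,"claw":0},{"tx":-0.47,"tz":-0.97,"claw":0},{"tx":-0.47,"tz":-0.97,"claw":0},{"tx":-0.47,"tz":-0.97,"claw":0},{"tx":-0.47,"tz":-0.97,"claw":0},{"tx":-0.47,"tz":-0.97,"claw":0},{"tx":-0.47,"tz":-0.97,"claw":0},{"tx":-0.47,"tz":-0.97,"claw":0},{"tx":-0.47,"tz":-0.97,"claw":0},{"tx":-0.47,"tz":-0.97,"claw":0},{"tx":-0.47,"tz":-0.97,"claw":0}], newtons=5)

```text
schema error: expected keys tx, ty, tz, roll, claw
```

Request:
arm_command(targets=[{"roll":1},{"roll":1},{"roll":1},{"roll":1},{"roll":1},{"roll":1},{"roll":1},{"roll":1},{"roll":1},{"roll":1},{"roll":1},{"roll":1},{"roll":1},{"roll":1},{"roll":1}])

```text
schema error: expected keys tx, ty, tz, roll, claw
```

```bash
python3 -c "
from loc import *
tool()"
```

```text
t 1.3 tcp trk mm [-451.3  465.3] z 231.6 x-axis hdg(trk) 78.4 z-axis hdg 168.4 ydown [ 0. -0. -1.] F [ 0.   -0.26 -0.49] q [ 1.03  0.16  1.6  -0.    1.39 -0.21] op 1.001
```

All keys are needed in every row.

Request:
arm_command(targets=[{"tx":-0.47,"ty":0,"tz":-0.97,"roll":0,"claw":0},{"tx":-0.47,"ty":0,"tz":-0.97,"roll":0,"claw":0},{"tx":-0.47,"ty":0,"tz":-0.97,"roll":0,"claw":0},{"tx":-0.47,"ty":0,"tz":-0.97,"roll":0,"claw":0},{"tx":-0.47,"ty":0,"tz":-0.97,"roll":0,"claw":0},{"tx":-0.47,"ty":0,"tz":-0.97,"roll":0,"claw":0},{"tx":-0.47,"ty":0,"tz":-0.97,"roll":0,"claw":0},{"tx":-0.47,"ty":0,"tz":-0.97,"roll":0,"claw":0},{"tx":-0.47,"ty":0,"tz":-0.97,"roll":0,"claw":0},{"tx":-0.47,"ty":0,"tz":-0.97,"roll":0,"claw":0},{"tx":-0.47,"ty":0,"tz":-0.97,"roll":0,"claw":0},{"tx":-0.47,"ty":0,"tz":-0.97,"roll":0,"claw":0},{"tx":-0.47,"ty":0,"tz":-0.97,"roll":0,"claw":0},{"tx":-0.47,"ty":0,"tz":-0.97,"roll":0,"claw":0},{"tx":-0.47,"ty":0,"tz":-0.97,"roll":0,"claw":0}], newtons=5)

```text
time_s: 2.55
position: [0.4826, 0.2516, 0.2324]
eef_rot: [-0.572, -0.416, 0.413, 0.574]
wrist_force: [0.4, 0.1, 0.1]
opening: 0.001
```

Request:
arm_command(targets=[{"tx":0,"ty":0,"tz":0,"roll":1,"claw":0},{"tx":0,"ty":0,"tz":0,"roll":1,"claw":0},{"tx":0,"ty":0,"tz":0,"roll":1,"claw":0},{"tx":0,"ty":0,"tz":0,"roll":1,"claw":0},{"tx":0,"ty":0,"tz":0,"roll":1,"claw":0},{"tx":0,"ty":0,"tz":0,"roll":1,"claw":0},{"tx":0,"ty":0,"tz":0,"roll":1,"claw":0},{"tx":0,"ty":0,"tz":0,"roll":1,"claw":0},{"tx":0,"ty":0,"tz":0,"roll":1,"claw":0},{"tx":0,"ty":0,"tz":0,"roll":1,"claw":0},{"tx":0,"ty":0,"tz":0,"roll":1,"claw":0},{"tx":0,"ty":0,"tz":0,"roll":1,"claw":0},{"tx":0,"ty":0,"tz":0,"roll":1,"claw":0},{"tx":0,"ty":0,"tz":0,"roll":1,"claw":0},{"tx":0,"ty":0,"tz":0,"roll":1,"claw":0}])

```text
time_s: 3.8
position: [0.4879, 0.2455, 0.2326]
eef_rot: [-0.705, 0.044, -0.047, 0.707]
wrist_force: [-0.2, -0.3, 0.6]
opening: 0.006
```

```bash
python3 -c "
from loc import *
tool()"
```

```text
t 3.8 tcp trk mm [-113.8  206.4] z 232.6 x-axis hdg(trk) -0.3 z-axis hdg 89.7 ydown [ 0.004  0.003 -1.   ] F [-0.16 -0.26  0.61] q [0.24 0.08 1.68 0.   1.38 0.37] op 0.006
```

Request:
arm_command(targets=[{"tx":0.6,"ty":0,"tz":-0.4,"roll":0,"claw":0},{"tx":0.6,"ty":0,"tz":-0.4,"roll":0,"claw":0},{"tx":0,"ty":0.8,"tz":0,"roll":0,"claw":0},{"tx":0,"ty":0.8,"tz":0,"roll":0,"claw":0},{"tx":0,"ty":0.8,"tz":0,"roll":0,"claw":0},{"tx":0,"ty":0.8,"tz":0,"roll":0,"claw":0},{"tx":0,"ty":0.8,"tz":0,"roll":0,"claw":0},{"tx":0,"ty":0.5,"tz":0,"roll":0,"claw":0},{"tx":0,"ty":0,"tz":0,"roll":0,"claw":0}])

```text
time_s: 4.55
position: [0.5231, 0.2177, 0.1182]
eef_rot: [-0.704, 0.043, -0.051, 0.707]
wrist_force: [0.0, -0.9, -0.8]
opening: 0.005
```

```bash
cat > look.py <<'E'
from loc import *
import sys
tool()
T=camera("top");S=camera("side");n=sys.argv[1]
a=cv2.resize(T["frame"][140:330,150:400,::-1],(400,304),interpolation=cv2.INTER_CUBIC)
b=cv2.resize(S["frame"][190:440,180:430,::-1],(400,400),interpolation=cv2.INTER_CUBIC)
cv2.imwrite(f"pics/{n}.png",np.hstack([np.vstack([a,np.zeros((96,400,3),np.uint8)]),b]))
E
python3 look.py l1
```

```text
t 4.55 tcp trk mm [-75.4 183.3] z 118.2 x-axis hdg(trk) -0.5 z-axis hdg 89.5 ydown [ 0.012  0.004 -1.   ] F [ 0.02 -0.88 -0.82] q [0.18 0.24 1.74 0.   1.15 0.31] op 0.005
```

View pics/l1.png

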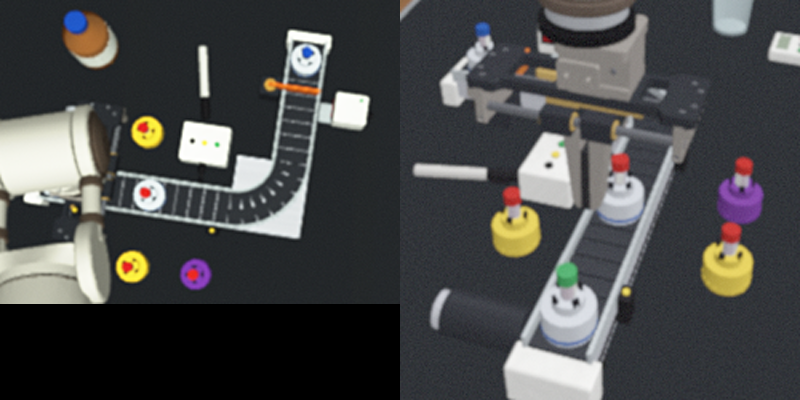

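The fingers stand behind the red carrier in the lane gap, seen in the side view at (585,180) with green at (568,310). I'll correct across the lane and lower further.

Request:
arm_command(targets=[{"tx":-0.34,"ty":0.3,"tz":0,"roll":0,"claw":0},{"tx":0,"ty":0.3,"tz":0,"roll":0,"claw":0},{"tx":0,"ty":0.3,"tz":0,"roll":0,"claw":0},{"tx":0,"ty":0.2,"tz":0,"roll":0,"claw":0},{"tx":0,"ty":0,"tz":0,"roll":0,"claw":0}])

```text
time_s: 5.07
position: [0.5221, 0.2196, 0.0979]
eef_rot: [-0.703, 0.038, -0.057, 0.708]
wrist_force: [-0.4, 0.3, 0.2]
opening: 0.005
```

```bash
python3 -c "
from loc import *
tool()"
```

```text
t 5.07 tcp trk mm [-76.5 185. ] z 97.9 x-axis hdg(trk) -0.5 z-axis hdg 89.5 ydown [ 0.027  0.006 -1.   ] F [-0.42  0.25  0.16] q [0.18 0.26 1.76 0.   1.09 0.32] op 0.005
```

Request:
arm_command(targets=[{"tx":-0.2,"ty":0.2,"tz":0,"roll":0,"claw":0},{"tx":-0.2,"ty":0.2,"tz":0,"roll":0,"claw":0},{"tx":-0.1,"ty":0.2,"tz":0,"roll":0,"claw":0},{"tx":0,"ty":0.1,"tz":0,"roll":0,"claw":0},{"tx":0,"ty":0,"tz":0,"roll":0,"claw":0}])

```text
time_s: 5.48
position: [0.51, 0.2216, 0.0792]
eef_rot: [-0.702, 0.037, -0.057, 0.708]
wrist_force: [-0.1, -0.7, 0.5]
opening: 0.004
```

```bash
python3 -c "
from loc import *
tool()"
```

```text
t 5.48 tcp trk mm [-88.9 185.5] z 79.2 x-axis hdg(trk) -0.5 z-axis hdg 89.5 ydown [ 0.028  0.007 -1.   ] F [-0.08 -0.7   0.49] q [0.19 0.26 1.8  0.   1.05 0.33] op 0.004
```

Request:
arm_command(targets=[{"tx":0.05,"ty":0,"tz":-0.2,"roll":0,"claw":0},{"tx":0.05,"ty":0,"tz":-0.2,"roll":0,"claw":0},{"tx":0.05,"ty":0,"tz":-0.2,"roll":0,"claw":0},{"tx":0.05,"ty":0,"tz":-0.2,"roll":0,"claw":0},{"tx":0.0,"ty":0,"tz":-0.1,"roll":0,"claw":0}])

```text
time_s: 5.9
position: [0.5126, 0.1967, 0.0794]
eef_rot: [-0.702, 0.037, -0.057, 0.708]
wrist_force: [0.6, -0.7, -0.7]
opening: 0.006
```

```bash
python3 look.py l2
```

```text
t 5.9 tcp trk mm [-83.2 161.1] z 79.4 x-axis hdg(trk) -0.5 z-axis hdg 89.5 ydown [ 0.029  0.007 -1.   ] F [ 0.56 -0.72 -0.67] q [0.14 0.24 1.82 0.   1.05 0.28] op 0.006
```

View pics/l2.png

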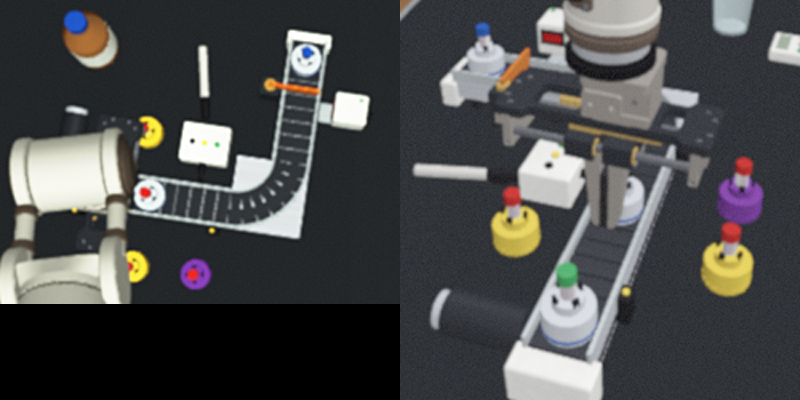

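The finger sits centred just behind the puck, with the puck visible ahead of it at side (628,200). I'll start pushing gently.

Request:
arm_command(targets=[{"tx":0,"ty":0,"tz":-0.15,"roll":0,"claw":0},{"tx":0,"ty":0,"tz":-0.2,"roll":0,"claw":0},{"tx":0,"ty":0,"tz":-0.2,"roll":0,"claw":0},{"tx":0,"ty":0,"tz":-0.2,"roll":0,"claw":0},{"tx":0,"ty":0,"tz":-0.2,"roll":0,"claw":0},{"tx":0,"ty":0,"tz":-0.2,"roll":0,"claw":0},{"tx":0,"ty":0,"tz":-0.2,"roll":0,"claw":0},{"tx":0,"ty":0,"tz":-0.2,"roll":0,"claw":0},{"tx":0,"ty":0,"tz":-0.1,"roll":0,"claw":0}])

```text
time_s: 6.75
position: [0.5067, 0.1526, 0.0795]
eef_rot: [-0.702, 0.036, -0.058, 0.709]
wrist_force: [0.2, -0.2, -0.5]
opening: 0.008
```

```bash
cat >> look.py <<'E'
def cap(c,near,z,rad=25):
    hsv=cv2.cvtColor(c["frame"],cv2.COLOR_RGB2HSV);h=hsv[...,0]
    m=((h<8)|(h>172))&(hsv[...,1]>130)&(hsv[...,2]>90);ys,xs=np.nonzero(m);k=np.hypot(xs-near[0],ys-near[1])<rad
    if k.sum()<6: return k.sum()
    return k.sum(),(w2t(ray(c,(xs[k].mean(),ys[k].mean()),z))*1000).round(1)
g=np.array([[float(sys.argv[2])/1000,float(sys.argv[3])/1000]]);w=t2w(g)[0]
for c,z in((T,.107),(S,.104)): print("cap",cap(c,proj(c,[w[0],w[1],z])[0],z,14))
E
python3 look.py l3 -85 90
```

```text
t 6.75 tcp trk mm [-83.5 116.6] z 79.5 x-axis hdg(trk) -0.5 z-axis hdg 89.5 ydown [ 0.03   0.008 -1.   ] F [ 0.18 -0.25 -0.53] q [0.06 0.19 1.88 0.01 1.04 0.19] op 0.008
cap (np.int64(23), array([[-84.4,  81.9]]))
cap 0
```

View pics/l3.png

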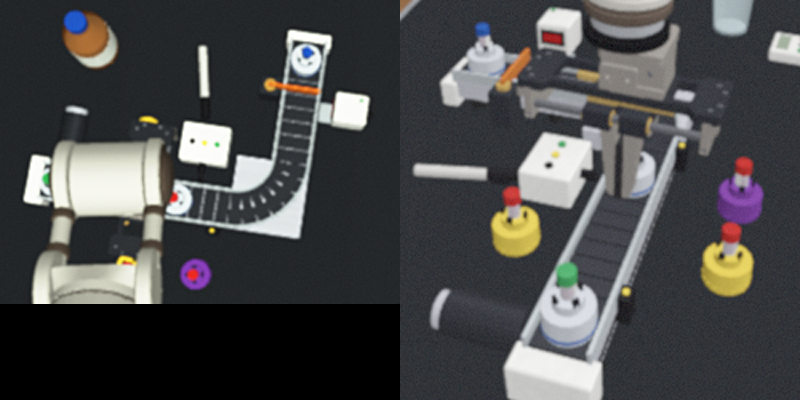

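The puck has advanced upright to about (-84, 82), in contact with the finger. I'll continue along the straight.

Request:
arm_command(targets=[{"tx":0,"ty":0,"tz":-0.15,"roll":0,"claw":0},{"tx":0,"ty":0,"tz":-0.2,"roll":0,"claw":0},{"tx":0,"ty":0,"tz":-0.2,"roll":0,"claw":0},{"tx":0,"ty":0,"tz":-0.2,"roll":0,"claw":0},{"tx":0,"ty":0,"tz":-0.2,"roll":0,"claw":0},{"tx":0,"ty":0,"tz":-0.2,"roll":0,"claw":0},{"tx":0,"ty":0,"tz":-0.2,"roll":0,"claw":0},{"tx":0,"ty":0,"tz":-0.2,"roll":0,"claw":0},{"tx":0,"ty":0,"tz":-0.2,"roll":0,"claw":0},{"tx":0,"ty":0,"tz":-0.2,"roll":0,"claw":0},{"tx":0,"ty":0,"tz":-0.2,"roll":0,"claw":0},{"tx":0,"ty":0,"tz":-0.2,"roll":0,"claw":0},{"tx":0,"ty":0,"tz":-0.2,"roll":0,"claw":0},{"tx":0,"ty":0,"tz":-0.2,"roll":0,"claw":0},{"tx":0,"ty":0,"tz":-0.1,"roll":0,"claw":0}])

```text
time_s: 8.1
position: [0.4965, 0.0753, 0.0788]
eef_rot: [-0.702, 0.036, -0.058, 0.709]
wrist_force: [0.2, 0.5, 0.7]
opening: 0.002
```

```bash
python3 look.py l4 -85 6
```

```text
t 8.1 tcp trk mm [-84.   38.6] z 78.8 x-axis hdg(trk) -0.5 z-axis hdg 89.6 ydown [ 0.031  0.008 -0.999] F [0.18 0.52 0.66] q [-0.1   0.13  1.96  0.01  1.03  0.03] op 0.002
cap 0
cap 0
```

View pics/l4.png

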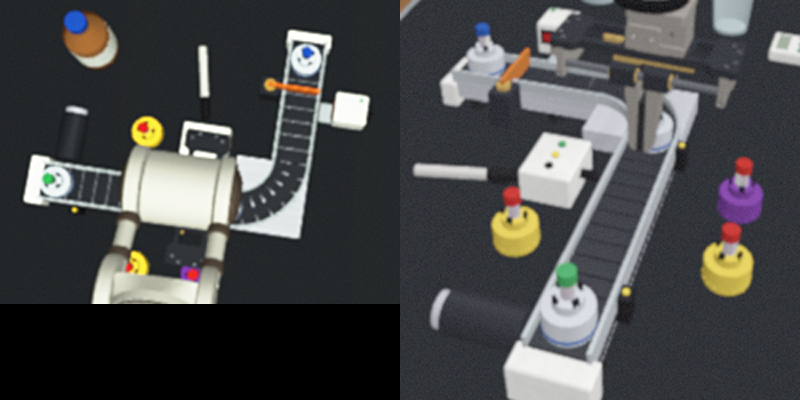

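```bash
cat > plan.py <<'E'
from loc import *
import sys
def C(s): # centre line, mm; s=0 at bend start
    L=85*np.pi/2
    if s<0: return np.array([-85,-s])
    if s<L: a=s/85; return np.array([-85*np.cos(a),-85*np.sin(a)])
    return np.array([s-L,-85.])
def tcp(s,d=33.5):
    c=C(s); lo,hi=s-60,s
    for _ in range(50):
        m=(lo+hi)/2
        if np.linalg.norm(C(m)-c)>d: lo=m
        else: hi=m
    p=C(m); return p,np.degrees(np.arctan2(*(c-p)[::-1]))
st,M=tool()
p=w2t(st["position"])[0]*1000; h=np.degrees(np.arctan2(-M[1,2],-M[0,2]))-np.degrees(P0[2])
ss=np.linspace(-60,260,3201); pts=np.array([tcp(s)[0] for s in ss])
s=ss[np.argmin(np.linalg.norm(pts-p,axis=1))]; print("s",s,"hdg",h.round(1),"want",tcp(s)[1].round(1),"lat err",(p-tcp(s)[0]).round(1))
step=float(sys.argv[1]);n=int(sys.argv[2]);f=n
for i in range(n):
    s+=step; q,w=tcp(s); d=q-p; a=np.radians(h)  # fwd=-z heading h ; tool x heading h+90
    fw=d@[np.cos(a),np.sin(a)]; lx=d@[-np.sin(a),np.cos(a)]
    dh=w-h
    print(f"s={s:.0f} tx {lx/25:+.2f} tz {-fw/25:+.2f} roll {-dh/5:+.2f}")
    p=q;h=w
E
python3 plan.py 4 12
```

```text
t 8.2 tcp trk mm [-84.1  38.7] z 78.7 x-axis hdg(trk) -0.5 z-axis hdg 89.5 ydown [ 0.031  0.008 -0.999] F [-0.29  0.44  0.43] q [-0.1   0.13  1.96  0.01  1.03  0.03] op 0.002
s -5.199999999999996 hdg -90.5 want -90.0 lat err [ 0.9 -0. ]
s=-1 tx -0.04 tz -0.16 roll -0.09
s=3 tx -0.00 tz -0.16 roll -0.02
s=7 tx -0.00 tz -0.16 roll -0.08
s=11 tx -0.00 tz -0.16 roll -0.14
s=15 tx -0.00 tz -0.16 roll -0.21
s=19 tx -0.01 tz -0.16 roll -0.27
s=23 tx -0.01 tz -0.16 roll -0.33
s=27 tx -0.01 tz -0.16 roll -0.40
s=31 tx -0.02 tz -0.16 roll -0.46
s=35 tx -0.03 tz -0.16 roll -0.52
s=39 tx -0.03 tz -0.16 roll -0.54
s=43 tx -0.03 tz -0.16 roll -0.54
```

Request:
arm_command(targets=[{"tx":-0.02,"ty":0,"tz":-0.16,"roll":-0.09,"claw":0},{"tx":0,"ty":0,"tz":-0.16,"roll":-0.02,"claw":0},{"tx":0,"ty":0,"tz":-0.16,"roll":-0.08,"claw":0},{"tx":0,"ty":0,"tz":-0.16,"roll":-0.14,"claw":0},{"tx":0,"ty":0,"tz":-0.16,"roll":-0.21,"claw":0},{"tx":-0.01,"ty":0,"tz":-0.16,"roll":-0.27,"claw":0},{"tx":-0.01,"ty":0,"tz":-0.16,"roll":-0.33,"claw":0},{"tx":-0.01,"ty":0,"tz":-0.16,"roll":-0.4,"claw":0}])

```text
time_s: 8.87
position: [0.4944, 0.0429, 0.0797]
eef_rot: [-0.703, -0.017, -0.009, 0.711]
wrist_force: [5.0, 5.5, 2.5]
opening: 0.004
```

```bash
python3 plan.py 4 10; python3 look.py l5 -80 -24 
```

```text
t 8.87 tcp trk mm [-82.1   6.2] z 79.7 x-axis hdg(trk) 7.8 z-axis hdg 97.8 ydown [ 0.038  0.012 -0.999] F [4.95 5.46 2.49] q [-0.17  0.11  1.98  0.02  1.02 -0.19] op 0.004
s 27.400000000000006 hdg -82.2 want -82.5 lat err [ 2.9 -0. ]
s=31 tx -0.14 tz -0.14 roll -0.41
s=35 tx -0.03 tz -0.16 roll -0.53
s=39 tx -0.03 tz -0.16 roll -0.54
s=43 tx -0.03 tz -0.16 roll -0.54
s=47 tx -0.03 tz -0.16 roll -0.54
s=51 tx -0.03 tz -0.16 roll -0.54
s=55 tx -0.03 tz -0.16 roll -0.54
s=59 tx -0.03 tz -0.16 roll -0.54
s=63 tx -0.03 tz -0.16 roll -0.54
s=67 tx -0.03 tz -0.16 roll -0.54
t 8.87 tcp trk mm [-82.1   6.2] z 79.7 x-axis hdg(trk) 7.8 z-axis hdg 97.8 ydown [ 0.038  0.012 -0.999] F [4.95 5.46 2.49] q [-0.17  0.11  1.98  0.02  1.02 -0.19] op 0.004
cap 0
cap 0
```

View pics/l5.png

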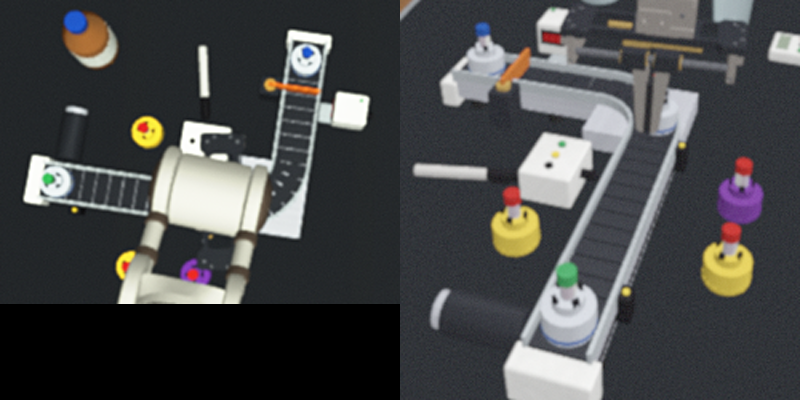

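```bash
python3 - <<'E'
from loc import *
tool()
S=camera("side");T=camera("top")
cv2.imwrite("pics/z1.png",cv2.resize(S["frame"][190:290,290:410,::-1],(720,600),interpolation=cv2.INTER_CUBIC))
E
```

```text
t 8.97 tcp trk mm [-81.8   5.7] z 79.9 x-axis hdg(trk) 7.7 z-axis hdg 97.7 ydown [ 0.038  0.011 -0.999] F [2.5  2.42 0.64] q [-0.17  0.11  1.98  0.02  1.02 -0.19] op 0.005
```

View pics/z1.png

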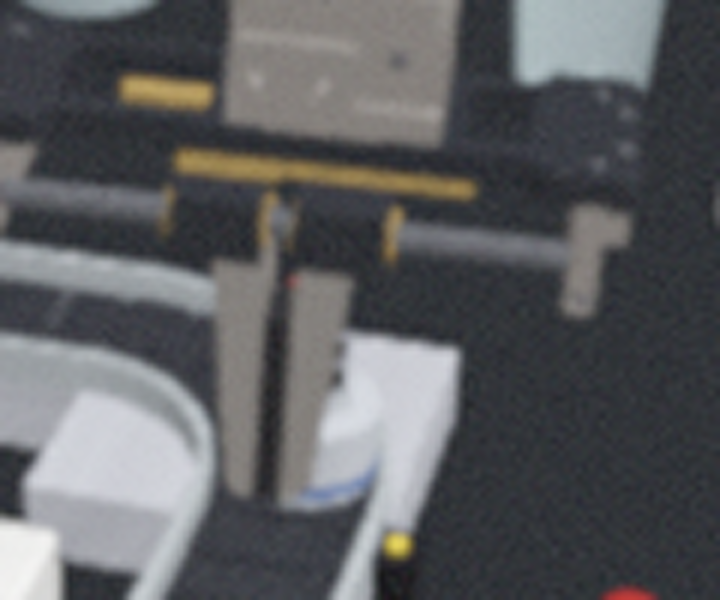

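A force of 7.8 N appeared: the puck is upright but squeezed toward the outer rail, because a chord push points outward there. I'll back off a little and put the finger behind it along the local tangent, further outward and turned into the bend.

Request:
arm_command(targets=[{"tx":0,"ty":0,"tz":0.2,"roll":0,"claw":0},{"tx":0,"ty":0,"tz":0.2,"roll":0,"claw":0},{"tx":-0.15,"ty":0,"tz":0,"roll":-0.5,"claw":0},{"tx":-0.15,"ty":0,"tz":0,"roll":-0.5,"claw":0},{"tx":-0.1,"ty":0,"tz":0,"roll":-0.5,"claw":0},{"tx":0,"ty":0,"tz":0,"roll":-0.3,"claw":0},{"tx":0,"ty":0,"tz":0,"roll":0,"claw":0}])

```text
time_s: 9.65
position: [0.4781, 0.0535, 0.076]
eef_rot: [-0.702, -0.071, 0.054, 0.706]
wrist_force: [0.5, 0.7, -1.2]
opening: 0.004
```

```bash
cat > plan.py <<'E'
from loc import *
import sys
D=33.5
def C(s,r=85):
    L=85*np.pi/2
    if s<0: return np.array([-85,-s]),-90.
    if s<L: a=s/85; return np.array([-r*np.cos(a),-r*np.sin(a)]),-90+np.degrees(a)
    return np.array([s-L,-85.]),0.
def tcp(s):
    c,h=C(s); a=np.radians(h); return c-D*np.array([np.cos(a),np.sin(a)]),h
def cur():
    st,M=tool()
    p=w2t(st["position"])[0]*1000; h=np.degrees(np.arctan2(-M[1,2],-M[0,2]))-np.degrees(P0[2])
    return p,h
if __name__=="__main__":
    p,h=cur()
    ss=np.linspace(-60,260,3201); pts=np.array([tcp(s)[0] for s in ss])
    s=ss[np.argmin(np.linalg.norm(pts-p,axis=1))]; q,w=tcp(s)
    if len(sys.argv)>3: s=float(sys.argv[3])
    print("s %.1f hdg %.1f want %.1f err"%(s,h,w),(p-q).round(1))
    step=float(sys.argv[1])
    for i in range(int(sys.argv[2])):
        s+=step; q,w=tcp(s); d=q-p; a=np.radians(h)
        fw=d@[np.cos(a),np.sin(a)]; lx=d@[-np.sin(a),np.cos(a)]
        print(f"s={s:.0f} tx {lx/25:+.2f} tz {-fw/25:+.2f} roll {-(w-h)/5:+.2f}")
        p=q;h=w
E
python3 plan.py 4 12;  python3 - <<'E'
from h import *
S=camera("side")
cv2.imwrite("pics/z2.png",cv2.resize(S["frame"][190:290,290:410,::-1],(720,600),interpolation=cv2.INTER_CUBIC))
E
```

```text
t 9.65 tcp trk mm [-99.6  14.7] z 76.0 x-axis hdg(trk) 17.3 z-axis hdg 107.3 ydown [ 0.024  0.007 -1.   ] F [ 0.55  0.75 -1.16] q [-0.15  0.09  2.01  0.01  1.02 -0.33] op 0.004
s 19.4 hdg -72.7 want -76.9 err [-9.2  1.3]
s=23 tx +0.27 tz -0.32 roll +0.31
s=27 tx -0.06 tz -0.16 roll -0.54
s=31 tx -0.06 tz -0.16 roll -0.54
s=35 tx -0.06 tz -0.16 roll -0.54
s=39 tx -0.06 tz -0.16 roll -0.54
s=43 tx -0.06 tz -0.16 roll -0.54
s=47 tx -0.06 tz -0.16 roll -0.54
s=51 tx -0.06 tz -0.16 roll -0.54
s=55 tx -0.06 tz -0.16 roll -0.54
s=59 tx -0.06 tz -0.16 roll -0.54
s=63 tx -0.06 tz -0.16 roll -0.54
s=67 tx -0.06 tz -0.16 roll -0.54
```

View pics/z2.png

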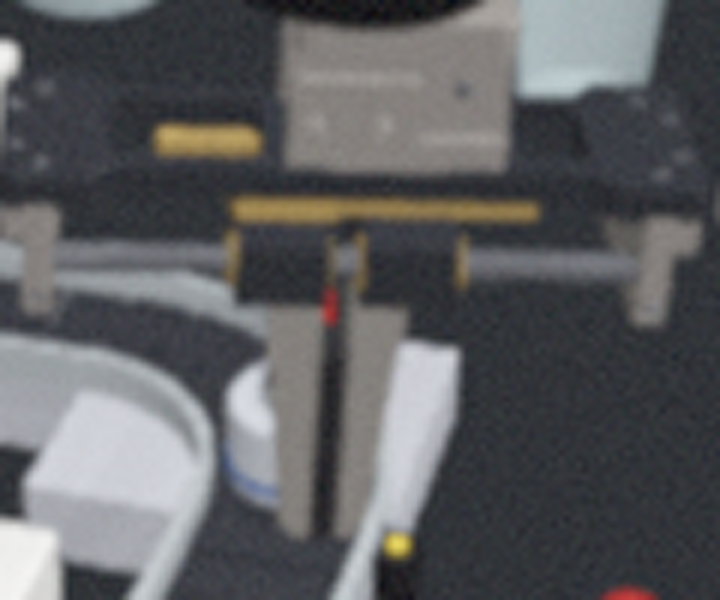

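Request:
arm_command(targets=[{"tx":0.05,"ty":-0.1,"tz":0,"roll":0,"claw":0},{"tx":0.08,"ty":-0.05,"tz":-0.1,"roll":0,"claw":0},{"tx":0.04,"ty":0,"tz":-0.1,"roll":0,"claw":0},{"tx":0,"ty":0,"tz":0,"roll":0,"claw":0}])

```text
time_s: 10.03
position: [0.4827, 0.0494, 0.0796]
eef_rot: [-0.703, -0.07, 0.054, 0.706]
wrist_force: [0.2, -0.6, 0.6]
opening: 0.008
```

```bash
python3 plan.py 4 12;  python3 - <<'E'
from h import *
S=camera("side")
cv2.imwrite("pics/z3.png",cv2.resize(S["frame"][190:290,290:410,::-1],(720,600),interpolation=cv2.INTER_CUBIC))
E
```

```text
t 10.03 tcp trk mm [-94.5  11.2] z 79.6 x-axis hdg(trk) 17.2 z-axis hdg 107.2 ydown [ 0.022  0.007 -1.   ] F [ 0.24 -0.61  0.61] q [-0.15  0.09  2.    0.01  1.03 -0.34] op 0.008
s 21.9 hdg -72.8 want -75.2 err [-3.8  0.5]
s=26 tx +0.07 tz -0.22 roll -0.05
s=30 tx -0.06 tz -0.16 roll -0.54
s=34 tx -0.06 tz -0.16 roll -0.54
s=38 tx -0.06 tz -0.16 roll -0.54
s=42 tx -0.06 tz -0.16 roll -0.54
s=46 tx -0.06 tz -0.16 roll -0.54
s=50 tx -0.06 tz -0.16 roll -0.54
s=54 tx -0.06 tz -0.16 roll -0.54
s=58 tx -0.06 tz -0.16 roll -0.54
s=62 tx -0.06 tz -0.16 roll -0.54
s=66 tx -0.06 tz -0.16 roll -0.54
s=70 tx -0.06 tz -0.16 roll -0.54
```

View pics/z3.png

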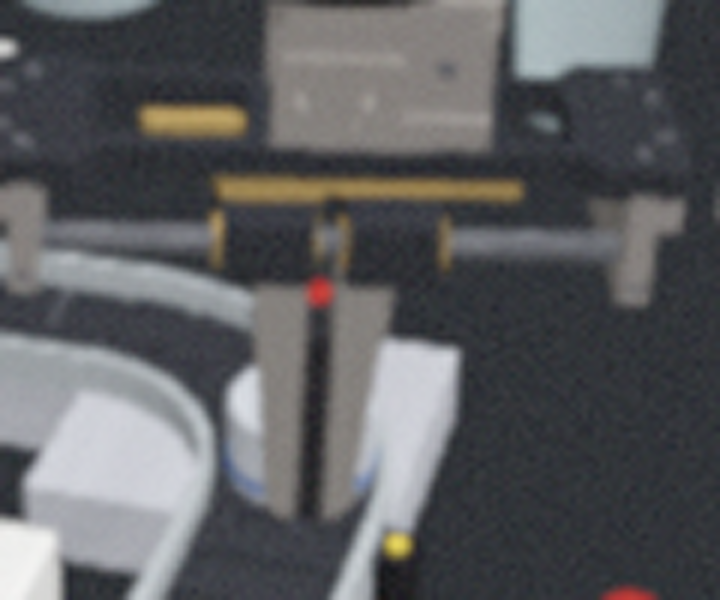

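The finger is now centred behind the puck along the local tangent, so I'll push in short chunks.

Request:
arm_command(targets=[{"tx":0.05,"ty":0,"tz":-0.16,"roll":0,"claw":0},{"tx":0,"ty":0,"tz":-0.16,"roll":-0.3,"claw":0},{"tx":-0.05,"ty":0,"tz":-0.16,"roll":-0.5,"claw":0},{"tx":-0.05,"ty":0,"tz":-0.16,"roll":-0.5,"claw":0},{"tx":-0.05,"ty":0,"tz":-0.16,"roll":-0.5,"claw":0}])

```text
time_s: 10.5
position: [0.4856, 0.0285, 0.0797]
eef_rot: [-0.695, -0.127, 0.111, 0.699]
wrist_force: [-0.2, 1.8, -1.2]
opening: 0.008
```

```bash
python3 plan.py 4 6;  python3 - <<'E'
from h import *
S=camera("side")
cv2.imwrite("pics/z4.png",cv2.resize(S["frame"][190:290,290:410,::-1],(720,600),interpolation=cv2.INTER_CUBIC))
E
```

```text
t 10.5 tcp trk mm [-89.   -9.1] z 79.7 x-axis hdg(trk) 26.5 z-axis hdg 116.5 ydown [ 0.022  0.008 -1.   ] F [-0.18  1.77 -1.16] q [-0.2   0.09  1.99  0.01  1.04 -0.54] op 0.008
s 40.6 hdg -63.5 want -62.6 err [1.8 0.2]
s=45 tx -0.13 tz -0.14 roll -0.71
s=49 tx -0.06 tz -0.16 roll -0.54
s=53 tx -0.06 tz -0.16 roll -0.54
s=57 tx -0.06 tz -0.16 roll -0.54
s=61 tx -0.06 tz -0.16 roll -0.54
s=65 tx -0.06 tz -0.16 roll -0.54
```

View pics/z4.png

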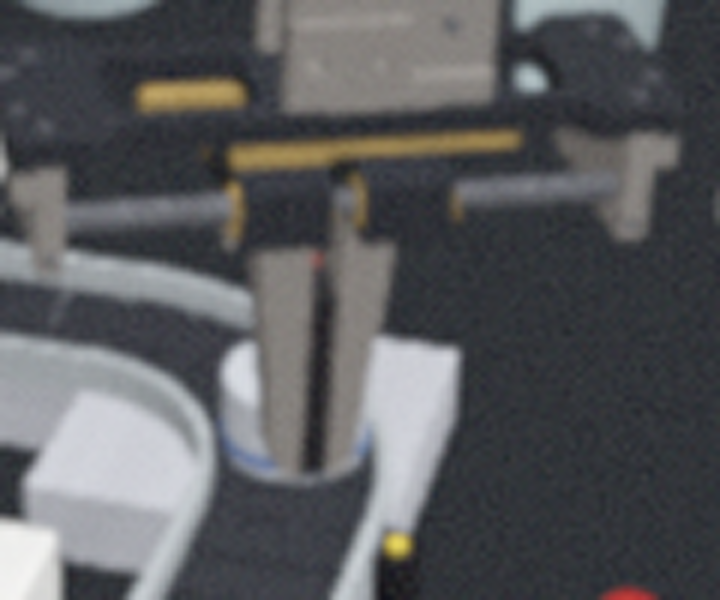

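Request:
arm_command(targets=[{"tx":-0.1,"ty":0,"tz":-0.14,"roll":-0.7,"claw":0},{"tx":-0.08,"ty":0,"tz":-0.16,"roll":-0.6,"claw":0},{"tx":-0.08,"ty":0,"tz":-0.16,"roll":-0.55,"claw":0},{"tx":-0.06,"ty":0,"tz":-0.16,"roll":-0.55,"claw":0},{"tx":-0.06,"ty":0,"tz":-0.16,"roll":-0.55,"claw":0}])

```text
time_s: 10.97
position: [0.4859, 0.0059, 0.0795]
eef_rot: [-0.674, -0.218, 0.201, 0.676]
wrist_force: [1.2, 1.2, 0.2]
opening: 0.001
```

```bash
python3 plan.py 4 6;  python3 - <<'E'
from h import *
S=camera("side")
cv2.imwrite("pics/z5.png",cv2.resize(S["frame"][190:290,290:410,::-1],(720,600),interpolation=cv2.INTER_CUBIC))
E
```

```text
t 10.97 tcp trk mm [-85.9 -31.6] z 79.5 x-axis hdg(trk) 41.7 z-axis hdg 131.6 ydown [ 0.023  0.01  -1.   ] F [1.19 1.19 0.24] q [-0.25  0.09  1.99  0.02  1.04 -0.86] op 0.001
s 61.8 hdg -48.4 want -48.3 err [-0.2 -0.1]
s=66 tx -0.05 tz -0.16 roll -0.54
s=70 tx -0.06 tz -0.16 roll -0.54
s=74 tx -0.06 tz -0.16 roll -0.54
s=78 tx -0.06 tz -0.16 roll -0.54
s=82 tx -0.06 tz -0.16 roll -0.54
s=86 tx -0.06 tz -0.16 roll -0.54
```

View pics/z5.png

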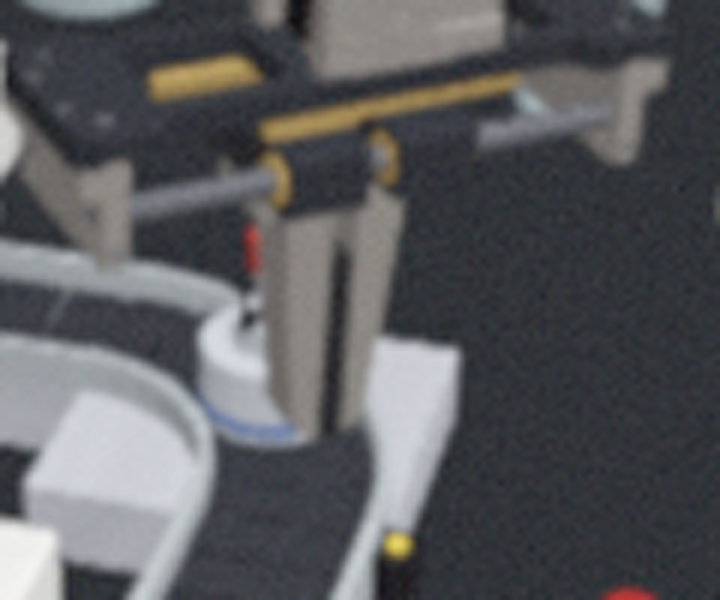

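Pose errors are tiny and the force is low. The puck is upright mid-bend at about s=62 mm, so I'll continue.

Request:
arm_command(targets=[{"tx":-0.06,"ty":0,"tz":-0.16,"roll":-0.54,"claw":0},{"tx":-0.06,"ty":0,"tz":-0.16,"roll":-0.54,"claw":0},{"tx":-0.06,"ty":0,"tz":-0.16,"roll":-0.54,"claw":0},{"tx":-0.06,"ty":0,"tz":-0.16,"roll":-0.54,"claw":0},{"tx":-0.06,"ty":0,"tz":-0.16,"roll":-0.54,"claw":0},{"tx":-0.06,"ty":0,"tz":-0.16,"roll":-0.54,"claw":0}])

```text
time_s: 11.52
position: [0.4947, -0.0182, 0.079]
eef_rot: [-0.638, -0.311, 0.295, 0.639]
wrist_force: [-0.1, 1.0, 0.8]
opening: 0.008
```

```bash
python3 plan.py 4 12;  python3 - <<'E'
from h import *
S=camera("side")
cv2.imwrite("pics/z6.png",cv2.resize(S["frame"][190:290,290:410,::-1],(720,600),interpolation=cv2.INTER_CUBIC))
E
```

```text
t 11.52 tcp trk mm [-74.2 -54.4] z 79.0 x-axis hdg(trk) 57.9 z-axis hdg 147.9 ydown [ 0.021  0.012 -1.   ] F [-0.07  0.98  0.84] q [-0.29  0.12  1.97  0.02  1.04 -1.19] op 0.008
s 85.7 hdg -32.1 want -32.2 err [-0.5 -0.4]
s=90 tx -0.04 tz -0.17 roll -0.51
s=94 tx -0.06 tz -0.16 roll -0.54
s=98 tx -0.06 tz -0.16 roll -0.54
s=102 tx -0.06 tz -0.16 roll -0.54
s=106 tx -0.06 tz -0.16 roll -0.54
s=110 tx -0.06 tz -0.16 roll -0.54
s=114 tx -0.06 tz -0.16 roll -0.54
s=118 tx -0.06 tz -0.16 roll -0.54
s=122 tx -0.06 tz -0.16 roll -0.54
s=126 tx -0.06 tz -0.16 roll -0.54
s=130 tx -0.06 tz -0.16 roll -0.54
s=134 tx -0.06 tz -0.16 roll -0.51
```

View pics/z6.png

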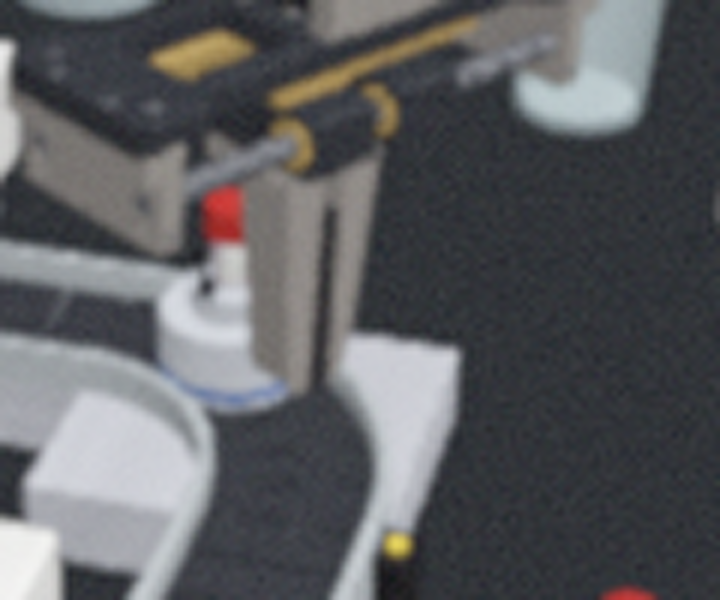

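```bash
python3 - <<'E'
from loc import *
from scipy.optimize import least_squares
st,M=tool();S=camera("side")
for uv in((290+165/6,190+255/6),(290+182/6,190+140/6),(290+20/6,190+165/6)):
  for a in(85,94.5):
    f=lambda v:proj(S,st["position"]+a/1000*M[:,0]+v[0]*M[:,2]+[0,0,v[1]])[0]-uv
    r=least_squares(f,[0,.07]);print(a,r.x*1000,(st["position"][2]+r.x[1])*1000)
E
```

```text
t 11.57 tcp trk mm [-73.7 -55. ] z 79.1 x-axis hdg(trk) 58.0 z-axis hdg 148.0 ydown [ 0.021  0.011 -1.   ] F [ 0.09 -0.32 -0.06] q [-0.29  0.12  1.97  0.02  1.04 -1.19] op 0.006
85 [31.48722038 72.32295017] 151.45498586609236
94.5 [42.48411112 80.97395805] 160.1059937462248
85 [ 38.43864316 111.45397225] 190.58600794115605
94.5 [ 49.27507111 119.20170132] 198.33373701478257
85 [-33.31365894  72.8377394 ] 151.96977509428888
94.5 [-20.82094065  81.47686417] 160.60889986544564
```

Request:
arm_command(targets=[{"tx":-0.05,"ty":0,"tz":-0.16,"roll":-0.54,"claw":0},{"tx":-0.06,"ty":0,"tz":-0.16,"roll":-0.54,"claw":0},{"tx":-0.06,"ty":0,"tz":-0.16,"roll":-0.54,"claw":0},{"tx":-0.06,"ty":0,"tz":-0.16,"roll":-0.54,"claw":0},{"tx":-0.06,"ty":0,"tz":-0.16,"roll":-0.54,"claw":0},{"tx":-0.06,"ty":0,"tz":-0.16,"roll":-0.54,"claw":0}])

```text
time_s: 12.12
position: [0.5087, -0.0368, 0.0783]
eef_rot: [-0.59, -0.396, 0.38, 0.592]
wrist_force: [-1.0, 1.0, -0.2]
opening: 0.005
```

```bash
python3 plan.py 4 12; python3 look.py l7 -20 -83
```

```text
t 12.12 tcp trk mm [-58.  -71.1] z 78.3 x-axis hdg(trk) 73.7 z-axis hdg 163.7 ydown [ 0.016  0.014 -1.   ] F [-1.03  1.03 -0.2 ] q [-0.32  0.16  1.92  0.02  1.05 -1.49] op 0.005
s 107.3 hdg -16.3 want -17.7 err [-0.3 -0.3]
s=111 tx -0.05 tz -0.17 roll -0.27
s=115 tx -0.06 tz -0.16 roll -0.54
s=119 tx -0.06 tz -0.16 roll -0.54
s=123 tx -0.06 tz -0.16 roll -0.54
s=127 tx -0.06 tz -0.16 roll -0.54
s=131 tx -0.06 tz -0.16 roll -0.54
s=135 tx -0.03 tz -0.16 roll -0.30
s=139 tx +0.00 tz -0.16 roll -0.00
s=143 tx +0.00 tz -0.16 roll -0.00
s=147 tx +0.00 tz -0.16 roll -0.00
s=151 tx +0.00 tz -0.16 roll -0.00
s=155 tx +0.00 tz -0.16 roll -0.00
t 12.12 tcp trk mm [-58.  -71.1] z 78.3 x-axis hdg(trk) 73.7 z-axis hdg 163.7 ydown [ 0.016  0.014 -1.   ] F [-1.03  1.03 -0.2 ] q [-0.32  0.16  1.92  0.02  1.05 -1.49] op 0.005
cap 0
cap 0
```

View pics/l7.png

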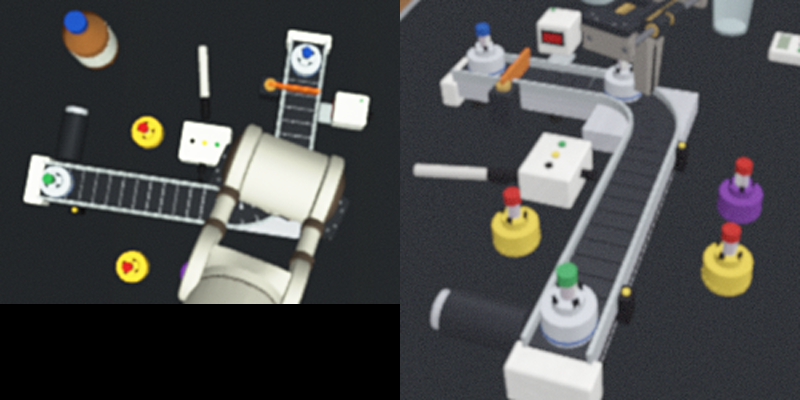

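Request:
arm_command(targets=[{"tx":-0.05,"ty":-0.02,"tz":-0.16,"roll":-0.35,"claw":0},{"tx":-0.06,"ty":-0.02,"tz":-0.16,"roll":-0.5,"claw":0},{"tx":-0.06,"ty":-0.02,"tz":-0.16,"roll":-0.52,"claw":0},{"tx":-0.06,"ty":0,"tz":-0.16,"roll":-0.5,"claw":0},{"tx":-0.06,"ty":0,"tz":-0.16,"roll":-0.5,"claw":0},{"tx":-0.06,"ty":0,"tz":-0.16,"roll":-0.4,"claw":0},{"tx":-0.02,"ty":0,"tz":-0.16,"roll":-0.2,"claw":0}])

```text
time_s: 12.8
position: [0.5304, -0.0513, 0.0787]
eef_rot: [-0.537, -0.465, 0.451, 0.541]
wrist_force: [-0.6, -0.1, 0.2]
opening: 0.006
```

```bash
python3 plan.py 4 3; python3 look.py l8 0 -83
```

```text
t 12.8 tcp trk mm [-34.6 -82.7] z 78.7 x-axis hdg(trk) 87.8 z-axis hdg 177.8 ydown [ 0.012  0.017 -1.   ] F [-0.64 -0.1   0.2 ] q [-0.33  0.22  1.85  0.02  1.07 -1.75] op 0.006
s 131.8 hdg -2.2 want -1.2 err [0.6 1.6]
s=136 tx -0.09 tz -0.14 roll -0.44
s=140 tx +0.00 tz -0.16 roll -0.00
s=144 tx +0.00 tz -0.16 roll -0.00
t 12.8 tcp trk mm [-34.6 -82.7] z 78.7 x-axis hdg(trk) 87.8 z-axis hdg 177.8 ydown [ 0.012  0.017 -1.   ] F [-0.64 -0.1   0.2 ] q [-0.33  0.22  1.85  0.02  1.07 -1.75] op 0.006
cap 0
cap 5
```

View pics/l8.png

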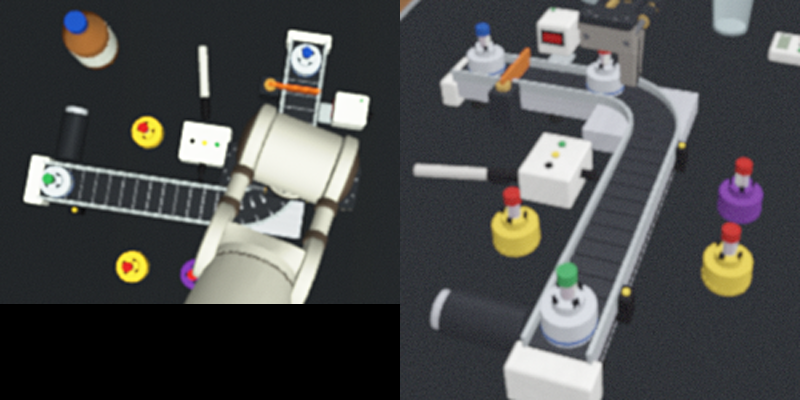

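The puck is round the bend, upright on the reading lane at side (605,75). Now the straight run, stopping short of the stop.

Request:
arm_command(targets=[{"tx":-0.03,"ty":0,"tz":-0.16,"roll":-0.2,"claw":0},{"tx":-0.04,"ty":0,"tz":-0.18,"roll":-0.1,"claw":0},{"tx":-0.02,"ty":0,"tz":-0.18,"roll":-0.05,"claw":0},{"tx":0,"ty":0,"tz":-0.18,"roll":0,"claw":0},{"tx":0,"ty":0,"tz":-0.18,"roll":0,"claw":0},{"tx":0,"ty":0,"tz":-0.18,"roll":0,"claw":0},{"tx":0,"ty":0,"tz":-0.18,"roll":0,"claw":0},{"tx":0,"ty":0,"tz":-0.18,"roll":0,"claw":0},{"tx":0,"ty":0,"tz":-0.18,"roll":0,"claw":0},{"tx":0,"ty":0,"tz":-0.18,"roll":0,"claw":0},{"tx":0,"ty":0,"tz":-0.18,"roll":0,"claw":0},{"tx":0,"ty":0,"tz":-0.18,"roll":0,"claw":0},{"tx":0,"ty":0,"tz":-0.18,"roll":0,"claw":0},{"tx":0,"ty":0,"tz":-0.1,"roll":0,"claw":0}])

```text
time_s: 14.07
position: [0.5957, -0.0617, 0.0787]
eef_rot: [-0.53, -0.472, 0.458, 0.535]
wrist_force: [-0.2, 0.5, 0.8]
opening: 0.005
```

```bash
python3 plan.py 4 3; python3 look.py l9 57 -83;python3 - <<'E'
from h import *
S=camera("side")
cv2.imwrite("pics/z9.png",cv2.resize(S["frame"][180:280,200:320,::-1],(720,600),interpolation=cv2.INTER_CUBIC))
E
```

```text
t 14.07 tcp trk mm [ 31.4 -85. ] z 78.7 x-axis hdg(trk) 89.4 z-axis hdg 179.4 ydown [ 0.01   0.018 -1.   ] F [-0.25  0.45  0.82] q [-0.32  0.37  1.66  0.02  1.11 -1.76] op 0.005
s 198.5 hdg -0.6 want 0.0 err [-0.  0.]
s=202 tx +0.00 tz -0.16 roll -0.12
s=206 tx +0.00 tz -0.16 roll -0.00
s=210 tx +0.00 tz -0.16 roll -0.00
t 14.07 tcp trk mm [ 31.4 -85. ] z 78.7 x-axis hdg(trk) 89.4 z-axis hdg 179.4 ydown [ 0.01   0.018 -1.   ] F [-0.25  0.45  0.82] q [-0.32  0.37  1.66  0.02  1.11 -1.76] op 0.005
cap 0
cap (np.int64(10), array([[ 65.7, -76.4]]))
```

View pics/z9.png

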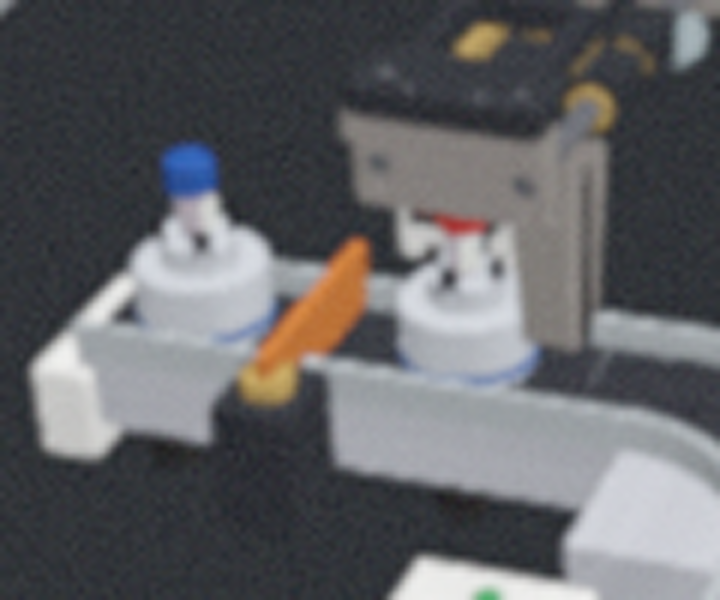

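The puck stands upright about 25 mm short of the stop, so I'll go slower now.

Request:
arm_command(targets=[{"tx":0,"ty":0,"tz":-0.15,"roll":-0.05,"claw":0},{"tx":0,"ty":0,"tz":-0.15,"roll":-0.05,"claw":0},{"tx":0,"ty":0,"tz":-0.15,"roll":0,"claw":0},{"tx":0,"ty":0,"tz":-0.12,"roll":0,"claw":0},{"tx":0,"ty":0,"tz":-0.06,"roll":0,"claw":0},{"tx":0,"ty":0,"tz":0,"roll":0,"claw":0}])

```text
time_s: 14.72
position: [0.6122, -0.0642, 0.0788]
eef_rot: [-0.528, -0.474, 0.461, 0.533]
wrist_force: [-0.3, -0.3, -0.3]
opening: 0.002
```

```bash
cat > zz.py <<'E'
from loc import *
import sys
tool()
S=camera("side")
cv2.imwrite(f"pics/{sys.argv[1]}.png",cv2.resize(S["frame"][200:270,215:299,::-1],(720,600),interpolation=cv2.INTER_CUBIC))
E
python3 zz.py z10
```

```text
t 14.72 tcp trk mm [ 48.1 -85.4] z 78.8 x-axis hdg(trk) 90.0 z-axis hdg 179.9 ydown [ 0.01   0.017 -1.   ] F [-0.26 -0.26 -0.29] q [-0.31  0.41  1.61  0.02  1.12 -1.77] op 0.002
```

View pics/z10.png

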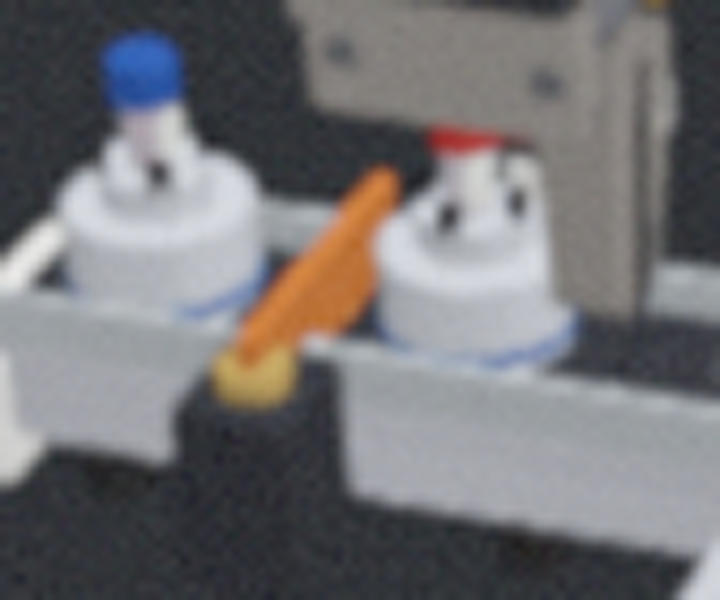

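Request:
arm_command(targets=[{"tx":0,"ty":0,"tz":-0.07,"roll":0,"claw":0},{"tx":0,"ty":0,"tz":-0.07,"roll":0,"claw":0},{"tx":0,"ty":0,"tz":-0.07,"roll":0,"claw":0},{"tx":0,"ty":0,"tz":-0.04,"roll":0,"claw":0},{"tx":0,"ty":0,"tz":0,"roll":0,"claw":0}])

```text
time_s: 15.18
position: [0.6185, -0.0649, 0.0788]
eef_rot: [-0.528, -0.474, 0.461, 0.533]
wrist_force: [0.0, 0.0, -0.1]
opening: 0.004
```

```bash
python3 zz.py z11
```

```text
t 15.18 tcp trk mm [ 54.5 -85.3] z 78.8 x-axis hdg(trk) 90.0 z-axis hdg 179.9 ydown [ 0.01   0.018 -1.   ] F [ 0.    0.04 -0.11] q [-0.31  0.43  1.59  0.02  1.12 -1.76] op 0.004
```

View pics/z11.png

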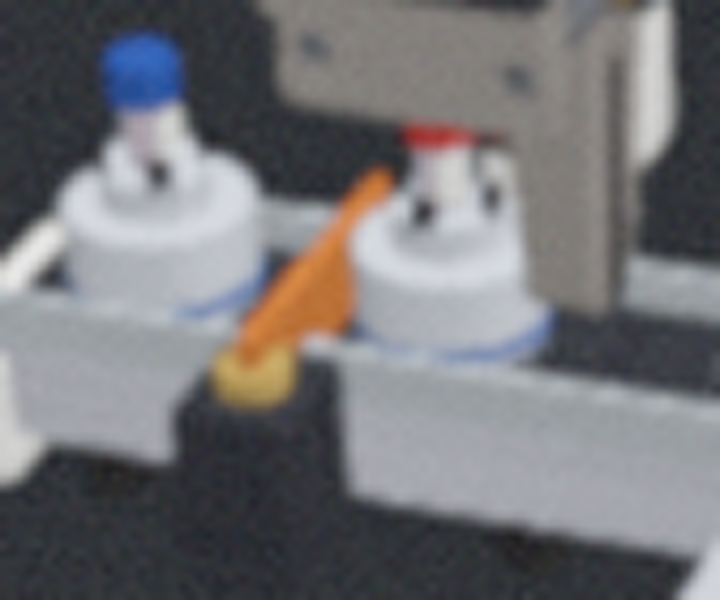

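Request:
arm_command(targets=[{"tx":0,"ty":0,"tz":-0.05,"roll":0,"claw":0},{"tx":0,"ty":0,"tz":-0.05,"roll":0,"claw":0},{"tx":0,"ty":0,"tz":0,"roll":0,"claw":0}])

```text
time_s: 15.48
position: [0.6209, -0.0652, 0.0788]
eef_rot: [-0.528, -0.474, 0.461, 0.533]
wrist_force: [-0.5, 0.5, 1.0]
opening: 0.001
```

```bash
python3 zz.py z12; python3 -c "
from loc import *
tool()
P=[ray(camera('side'),(0,0),.1) for i in range(4)]
tool()"
```

```text
t 15.48 tcp trk mm [ 56.9 -85.3] z 78.8 x-axis hdg(trk) 90.0 z-axis hdg 179.9 ydown [ 0.009  0.018 -1.   ] F [-0.49  0.55  1.03] q [-0.31  0.43  1.58  0.02  1.13 -1.76] op 0.001
t 15.53 tcp trk mm [ 56.9 -85.3] z 78.8 x-axis hdg(trk) 90.0 z-axis hdg 179.9 ydown [ 0.009  0.018 -1.   ] F [ 0.11 -1.03 -0.38] q [-0.31  0.43  1.58  0.02  1.13 -1.76] op 0.009
t 15.73 tcp trk mm [ 56.8 -85.3] z 78.8 x-axis hdg(trk) 90.0 z-axis hdg 179.9 ydown [ 0.009  0.018 -1.   ] F [0.29 0.46 0.43] q [-0.31  0.43  1.58  0.02  1.13 -1.76] op 0.004
```

View pics/z12.png

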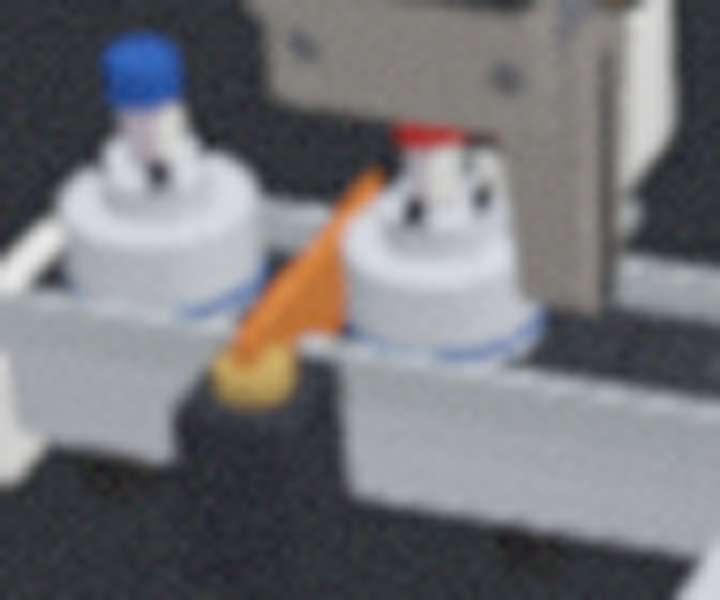

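```bash
cat > blade.py <<'E'
import cv2,numpy as np,sys
for n in sys.argv[1:]:
    im=cv2.imread(f"pics/{n}.png")
    h=cv2.cvtColor(im,cv2.COLOR_BGR2HSV);m=(abs(h[...,0].astype(int)-12)<7)&(h[...,1]>150)&(h[...,2]>120)
    out=[]
    for y in(200,220,240,260,280,300,320):
        x=np.nonzero(m[y])[0]; out.append((int(x.min()),int(x.max())) if len(x) else None)
    print(n,out)
E
python3 blade.py z10 z11 z12
```

```text
z10 [(348, 395), (346, 374), (328, 364), (306, 366), (279, 369), (268, 363), (251, 348)]
z11 [(347, 370), None, (328, 340), (304, 342), (280, 345), (268, 346), (252, 345)]
z12 [(345, 359), None, (324, 331), (304, 334), (278, 336), (266, 336), (250, 338)]
```

The blade's far edge has shifted only about 0.4 mm, so the puck is just touching. One more millimetre to make sure.

Request:
arm_command(targets=[{"tx":0,"ty":0,"tz":-0.05,"roll":0,"claw":0},{"tx":0,"ty":0,"tz":-0.02,"roll":0,"claw":0},{"tx":0,"ty":0,"tz":0,"roll":0,"claw":0}])

```text
time_s: 15.98
position: [0.6217, -0.0653, 0.0788]
eef_rot: [-0.527, -0.474, 0.462, 0.534]
wrist_force: [-0.6, -0.4, 0.7]
opening: 0.005
```

```bash
python3 zz.py z13; python3 blade.py z10 z12 z13
```

```text
t 15.98 tcp trk mm [ 57.7 -85.3] z 78.8 x-axis hdg(trk) 90.0 z-axis hdg 180.0 ydown [ 0.007  0.018 -1.   ] F [-0.6  -0.36  0.66] q [-0.31  0.44  1.58  0.02  1.13 -1.76] op 0.005
z10 [(348, 395), (346, 374), (328, 364), (306, 366), (279, 369), (268, 363), (251, 348)]
z12 [(345, 359), None, (324, 331), (304, 334), (278, 336), (266, 336), (250, 338)]
z13 [(343, 352), None, (322, 327), (300, 329), (277, 334), (264, 334), (249, 333)]
```

The blade has moved about 1.1 mm, so contact is certain. I'll retract straight back slowly, then go up.

Request:
arm_command(targets=[{"tx":0,"ty":0,"tz":0.05,"roll":0,"claw":0},{"tx":0,"ty":0,"tz":0.06,"roll":0,"claw":0},{"tx":0,"ty":0,"tz":0.08,"roll":0,"claw":0},{"tx":0,"ty":0,"tz":0.12,"roll":0,"claw":0},{"tx":0,"ty":0,"tz":0.2,"roll":0,"claw":0},{"tx":0,"ty":0,"tz":0.2,"roll":0,"claw":0},{"tx":0,"ty":0,"tz":0.2,"roll":0,"claw":0},{"tx":0,"ty":0,"tz":0.1,"roll":0,"claw":0},{"tx":0,"ty":0,"tz":0,"roll":0,"claw":0}])

```text
time_s: 16.78
position: [0.5948, -0.0619, 0.0787]
eef_rot: [-0.528, -0.474, 0.461, 0.533]
wrist_force: [0.2, -0.5, -0.3]
opening: 0.004
```

```bash
python3 zz.py z14; python3 blade.py z10 z14
```

```text
t 16.78 tcp trk mm [ 30.6 -85.3] z 78.7 x-axis hdg(trk) 90.0 z-axis hdg 179.9 ydown [ 0.01   0.017 -1.   ] F [ 0.16 -0.55 -0.3 ] q [-0.32  0.37  1.66  0.02  1.11 -1.77] op 0.004
z10 [(348, 395), (346, 374), (328, 364), (306, 366), (279, 369), (268, 363), (251, 348)]
z14 [(347, 358), None, (326, 331), (305, 334), (278, 337), (267, 338), (250, 338)]
```

View pics/z14.png

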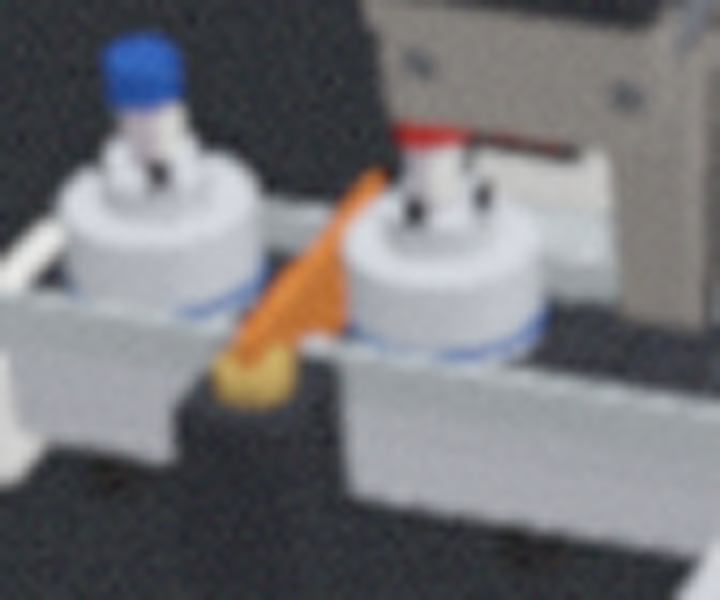

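The blade sprang back with the puck against it, and the finger is clear. Next: lift, then draw away so the top camera can see.

Request:
arm_command(targets=[{"tx":0,"ty":-0.3,"tz":0.05,"roll":0,"claw":0},{"tx":0,"ty":-0.6,"tz":0,"roll":0,"claw":0},{"tx":0,"ty":-0.8,"tz":0,"roll":0,"claw":0},{"tx":0,"ty":-0.8,"tz":0,"roll":0,"claw":0},{"tx":0,"ty":-0.8,"tz":0,"roll":0,"claw":0},{"tx":0,"ty":-0.8,"tz":0.2,"roll":0,"claw":0},{"tx":0,"ty":-0.5,"tz":0.6,"roll":0,"claw":0},{"tx":0,"ty":0,"tz":0.8,"roll":0,"claw":0},{"tx":0,"ty":0,"tz":0.8,"roll":0,"claw":0},{"tx":0,"ty":0,"tz":0.8,"roll":0,"claw":0},{"tx":0,"ty":0,"tz":0.8,"roll":0,"claw":0},{"tx":0,"ty":0,"tz":0.5,"roll":0,"claw":0},{"tx":0,"ty":0,"tz":0,"roll":0,"claw":0},{"tx":0,"ty":0,"tz":0,"roll":0,"claw":0}])

```text
time_s: 18.0
position: [0.4795, -0.0504, 0.2074]
eef_rot: [0.532, 0.476, -0.459, -0.529]
wrist_force: [-0.4, 0.3, 0.7]
opening: 0.008
```

```bash
python3 look.py l20 90 -85; python3 - <<'E'
from loc import *
T=camera("top");S=camera("side")
m=(T["frame"].max(2)>170);yy,xx=np.mgrid[:480,:640]
for nm,P in(("red",(.09,-.085)),("green",(-.087,.272)),("blue",(.1635,-.081))):
    w=t2w([P])[0];n=proj(T,[w[0],w[1],.071])[0];k=m&(np.hypot(xx-n[0],yy-n[1])<11)
    print(nm,n,k.sum(),(w2t(ray(T,(xx[k].mean(),yy[k].mean()),.071))*1000).round(1))
E
```

```text
t 18.0 tcp trk mm [-85.2 -88.2] z 207.4 x-axis hdg(trk) 90.0 z-axis hdg 180.0 ydown [ 0.022  0.013 -1.   ] F [-0.44  0.31  0.69] q [-0.37 -0.08  1.89  0.02  1.32 -1.82] op 0.008
cap (np.int64(30), array([[ 92.9, -85.1]]))
cap (np.int64(128), array([[ 84.1, -88.8]]))
red [337.57435951 205.37930278] 316 [[ 91.9 -86.5]]
green [183.31739241 253.59789516] 324 [[-86.5 272.3]]
blue [340.33318458 176.64022879] 302 [[163.3 -81.3]]
```

View pics/l20.png

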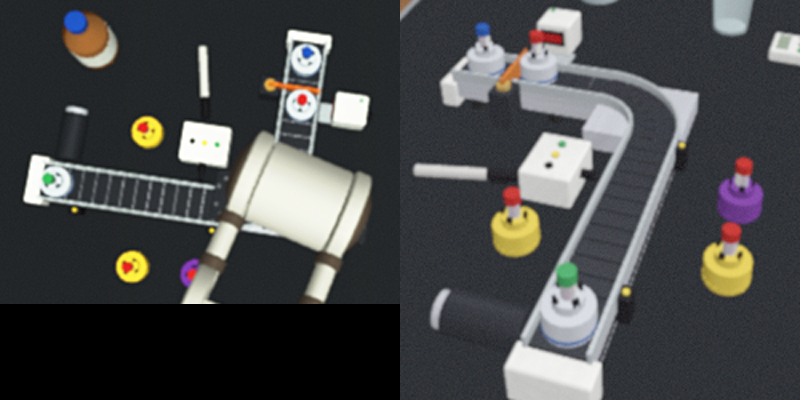

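The red carrier stands upright against the stop at top-view (302,105) and side (537,65). Green, blue, the pen, the bottle and the look-alikes have not moved, and the hand is clear. Handing in.

```bash
python3 -c "
from rig import *
print(hand_in())"
```

```text
the job is handed in; nothing more can be done
None
```

I pushed the red-capped carrier with the closed fingertips along the lane and round the bend until it rested against the orange stop. I then drew the hand back and up, and handed the job in at about 18 s. I could not see the cap for part of the bend, but the carrier was upright in every picture where it showed.

**Last checks:**
- **Position:** the carrier's base measures (92, −86.5) mm in the track frame from the top camera, against the station at (90, −85). That is about at the 2 mm calibration limit.
- **Contact with the stop:** the blade gave way about 1 mm while I was pushing and sprang back when I let go. The close picture after I drew back shows the base touching it.
- **Other things:** green and blue measure within about 1 mm of where they started. The pen, the bottle and both yellow look-alikes look unmoved. The purple one is partly hidden in the last top view but looks in place from the side. I took no last measurement of the flask, beaker and timer, and the hand never worked near them.

**What went less well:**
- **Force in the bend:** at the start of the bend, the carrier was briefly squeezed against the outer rail with about 8 N. I backed off, lined the finger up with the curve and pushed on. Later readings stayed around 2 N or less, which is close to the sensor noise.
- **Low pass:** while I was repositioning, the fingertips dropped to about 59 mm, still above the rail (55 mm) and the sensor (58 mm). The force reading showed no contact.
- **Disagreement:** the side camera's last cap position, (84, −89), disagrees by several mm with the top camera's. The cap estimate was rough at that distance, so I relied on the top view and the blade contact.

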